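# Free the seized bolt, pack the spice chest and close its hook-in cover

## Task

Get the spice chest ready to travel: its rusty bolt is seized part-way, so first work it to and fro, pulling it outward (away from the chest's opening) at least a centimetre from where it sits, then pushing it in at least a centimetre past where it sat, and the same again, until it runs; then draw it right back to its stop. Stand every red-capped spice jar upright in a compartment of the chest, then fit the green cover: with its rear held up, hook the steel lip at its front into the slot at the chest's front, and pivot the rear down until the spring catch snaps over it and it lies flat. Finally push the bolt fully home over the cover, and leave the mug, the glass and the flat tin alone.

Things in the scene. Friction and masses are not known exactly. Their poses are not given: they have to be found in the camera images.
- case: open wooden spice chest fixed in place, 248 (x) by 198 (y) mm. Origin on the worktop under the centre of its hollow; x points from its front (slot, nearer the robot) to its rear (bolt), y left, z up. Hollow: x -68..68, y -93..93, floor z 5, wall tops z 114 mm. A rear deck (x 77..160, top z 120 mm) stands behind the closed cover, with 3 mm play from slot to deck
- case_slot (a point): middle of the front slot's floor (x -77, y 0, z 114 mm in the chest's frame). The slot is 138 mm wide (y -69..69) and 11 mm high, under a steel strip (z 125..135 mm) that reaches from the slot's back at x = -82 to x = -72 mm: 10 mm deep, open towards the chest's +x
- case_in (a point): centre of the chest's floor. A rack on the floor, 65 mm high, makes three compartments for one jar each, 57 by 57 mm or more, centred at x = 0 and y = -63, 0 and +63 mm in the chest's frame; from the rack to the walls there are 34 mm wide empty strips in front and behind for the fingers
- bolt (a joint): rusty round bolt, 12 mm thick, on the rear deck; slides along the chest's x with about 9 N drag and stays where left. m: 0 = fully home (in; tip reaches some 30 mm over the closed cover, 2 mm above it), 0.045 = fully drawn back (outward), clear of the cover. Starts seized between 0.014 and 0.019, its tip in the cover's way
- bolt_grip (a point): point in the bolt's upright dark steel grip plate, 13 mm below its top. Plate 12 mm thick (along the chest's x), 26 mm wide (y), top 60 mm above the chest's walls, free for the upper 35 mm; moves with the bolt; at bolt = 0 it is at x 112, y 0, z 161 mm in the chest's frame. Pinch it from above along the chest's x
- catch (a joint): pair of sprung steel catches at the rear (y +-55 mm, top z 140 mm in the chest's frame), m: 0 = forward (noses about 5 mm over the closed cover's rear edge), up to 0.012 pushed back. The cover's rear edge pushes them back on its way down, taking 5 to 15 N downward; then they spring forward over it
- cover: loose green cover 140 (x) by 194 (y) by 6 mm, 0.28 kg, lying handle up; origin at the centre of the plate's underside, x from lip to rear, z up. A steel lip 130 mm wide, 5 mm thick continues its underside forward to x = -86 mm. Closed, its origin is at about x 5, y 0, z 114 mm in the chest's frame. The lip enters the slot with the rear raised by 10 to 20 degrees
- cover_lip (a point): middle of the lip's front edge, on the underside (x = -86 mm in the cover's frame)
- cover_grip (a point): middle of the handle, 30 mm above the cover's underside (x 0, y 0): an upright dark rib 12 mm thick (cover's x), 80 mm long (y), from z = 6 to 42 mm; pinch it along the cover's x
- white_mug: small white mug, a bystander to be left alone; origin under its centre
- glass: small drinking glass, a bystander to be left alone; origin under its centre
- flat_tin: flat oval-cornered fish tin 63x105x25 mm, a bystander to be left alone; origin under its centre
- jar1: spice jar with a red cap, 45 mm across, 106 mm tall, standing on the worktop (may be absent: two or three of jar1..jar4 are there); origin under its centre, z up
- jar2: spice jar with a red cap, 45 mm across, 106 mm tall, standing on the worktop (may be absent: two or three of jar1..jar4 are there); origin under its centre, z up
- jar3: spice jar with a red cap, 45 mm across, 106 mm tall, standing on the worktop (may be absent: two or three of jar1..jar4 are there); origin under its centre, z up
- jar4: spice jar with a red cap, 45 mm across, 106 mm tall, standing on the worktop (may be absent: two or three of jar1..jar4 are there); origin under its centre, z up

How it is judged:
On the way, in this order (a step that is already met when the one before it is completed fails the run):
1. the bolt is pulled outward a first stroke (value of joint bolt above 0.0225 m), for 0.05 s.
2. the bolt is pushed back in past where it sat (value of joint bolt below 0.011 m), for 0.05 s.
3. the bolt is pulled outward again (value of joint bolt above 0.0225 m), for 0.05 s.
4. the bolt is pushed back in again (value of joint bolt below 0.011 m), for 0.05 s.
5. the bolt, now running, is drawn right back (value of joint bolt above 0.041 m), for 0.2 s.
6. the cover's lip is in the slot with its rear still raised (x of cover_lip in the frame of case below -0.0745 m and z of cover_lip in the frame of case between 0.111 and 0.122 m and angle between the z axis of cover and the z axis of case, either way round above 0.1 rad), for 0.1 s.
7. the cover is pivoted down flat and the catch has snapped over it (x of cover_lip in the frame of case below -0.0745 m and z of cover_lip in the frame of case between 0.111 and 0.118 m and z of cover in the frame of case below 0.118 m and angle between the z axis of cover and the z axis of case, either way round below 0.03 rad and value of joint catch below 0.004 m and value of joint bolt above 0.035 m), for 0.2 s.
At the end, for the whole second after the job is handed in: every jar present stands upright (within 0.15 rad) on the chest's floor in a compartment of its rack, the cover lies flat on the chest (within 4 mm and 0.03 rad) with its lip in the slot and the catch sprung forward over its rear edge, and the bolt is home within 6 mm (x of jar1 in the frame of case between -0.02 and 0.02 m and y of jar1 in the frame of case between -0.085 and 0.085 m and z of each of jar1, jar2, jar3, jar4 in the frame of case below 0.02 m and angle between each of jar1, jar2, jar3, jar4's own z axis and vertical below 0.15 rad and x of jar2 in the frame of case between -0.02 and 0.02 m and y of jar2 in the frame of case between -0.085 and 0.085 m and x of jar3 in the frame of case between -0.02 and 0.02 m and y of jar3 in the frame of case between -0.085 and 0.085 m and x of jar4 in the frame of case between -0.02 and 0.02 m and y of jar4 in the frame of case between -0.085 and 0.085 m and x of cover_lip in the frame of case below -0.0745 m and z of cover_lip in the frame of case between 0.111 and 0.118 m and z of cover in the frame of case below 0.118 m and angle between the z axis of cover and the z axis of case, either way round below 0.03 rad and value of joint catch below 0.004 m and value of joint bolt below 0.006 m and linear speed of cover below 0.02 m/s); the robot touches nothing.
It fails at once if the mug, the glass or the flat tin is pushed more than 40 mm (distance of any of white_mug, glass, flat_tin from where it was at the start of the episode above 0.04 m).
Of jar1, jar2, jar3, jar4 only 2 to 3 are there at a start; the rules pass over those that are not, and their reading is None.
At some moment in a run one of cover may be knocked a few centimetres aside while the robot is not near it.
It also fails if it takes over 200 s, if anything falls off the work surface, if the arm or the gripper's body presses on something with over 40 N, if the wrist force passes 120 N, or if a joint passes its speed limit or range.

## Robot

A 6-joint arm with a two-finger parallel gripper is mounted at the origin on a cart in front of the work surface, level with it; the furniture and walls round the work are solid. World frame = base frame: x ahead of the robot, y to its left, z up, the work surface at z = 0. Lengths are in m, angles in rad, forces in N, time in s.
With the tool pointing down it reaches from about 0.35 to 0.8 m from the base axis. Payload 7.3 kg.
Tool frame: the origin (TCP) lies midway between the tips of the shut fingers; the grasp point (between the pads) lies 19 mm behind it; z points along the fingers, y is the line along which they close (so a half turn about z gives the same grasp; the last joint's range is limited). The gripper opens to 85 mm and grips with 20 to 120 N. Pads are 22 mm wide; open, the fingers measure 114 mm over their backs; the gripper's body (76 mm by 85 mm) begins 54 mm behind the grasp point. The pads swing forward as they close: fully open they stand 13 mm farther back than shut.
Start: joints at [0.999, 0.342, 1.524, -0, 1.275, -0.146], TCP at [0.217, 0.478, 0.231] pointing down, gripper open.
Joint ranges: [-2.53, 2.53], [-0.77, 2.02], [0.04, 2.7], [-1, 4.14], [0.28, 2.66], [-3.11, 3.11]. Speed limits (rad/s): [2.57, 2.57, 3.14, 3.14, 3.14, 3.14].

## Interface

Orientations are given as a rotation vector (axis times angle).
In Python, from station import manip, optics, job gives the robot as it stands (manip), with the cameras (optics) and the job (job).
- The arm moves only by the shell command python3 jog.py FILE [OPENING] [FORCE], which reads ROWS from the file FILE. ROWS is a JSON list of rows, 1 to 10 of them, each written [[dx, dy, dz], [rx, ry, rz]]: dx, dy, dz in normalised numbers (1 is 0.6 m), then a rotation vector rx, ry, rz in fractions of the full range, 1 being 60 degrees; each row shifts and turns the commanded pose from where the row before left it, along the tool's axes as they then stand; what a row does not reach is not made up. A row lasts 1/8 s, in which the tool goes at most 0.0625 m and 0.188 rad, less where a joint would pass 70% of its speed; a pose out of reach is approached as far as the arm can. OPENING is the finger opening in m, set as the command begins (- or left out keeps the last). The fingers move at their own pace and stop on an object; FORCE is the grip in N (left out, the last holds). Time passes only in rows, so rows that do not move let the fingers close. It prints the time, the measured TCP pose, the force, the opening and the grip force at its end. Shift and turn numbers lie between -1 and 1, and a call with a number outside is refused. Input that does not fit is refused with a message, and nothing moves.
- manip.get_obs(): the state, without advancing time (a new reading comes with each control period).
- optics.read_camera(name): name is "scene" or "top"; returns the picture (384x512x3 uint8, red, green, blue); there is no depth.
- optics.calibration(name): a dict with "camera_matrix" (3x3 intrinsics, pixels), "distortion" ([k1, k2, p1, p2, k3] as OpenCV has them; the pictures are not rectified), "pose" (4x4, takes a point from camera to world coordinates). Camera axes: x right, y down, z forward; pixel columns grow to the right and rows downward; lengths in m; the calibration is good to about 2 mm. A picture is of the moment at which its call begins. calibration takes no time and is no camera call.
- job.finish_job(): hands the job in; it is judged then, once.
The state is a dict: "clock": time; "joint_positions": joint angles; "joint_velocities": joint speeds; "joint_efforts": joint torques, N m; "ee_pos": TCP position; "orientation": TCP orientation; "force": force on the tool from outside, world axes, zero at the start; "torque": the same for the moment, N m; "opening": finger opening in m; "finger_force": force on a finger pad.
Only numpy, scipy, OpenCV 4.12 (cv2) and the standard library are available. Lean on these libraries where they do the work, as an engineer would, in place of code of your own. Each camera call takes 0.05 s, during which the arm holds its last target. There are 200 camera calls.

## Working session

There is one attempt and no reset: what is moved stays moved. The work goes in short steps, Python scripts to look and compute and a shell command to move; the robot and the scene stay as the last step left them, time stands still between calls to the robot, and variables do not carry over. Pictures are saved under pics/ and viewed, at most 14 in all, crops included, and the job is handed in when it is done.

```bash
ls; mkdir -p pics
python3 - <<'E'
from station import manip, optics, job
import cv2
for n in("scene","top"):
    cv2.imwrite(f"pics/{n}0.png",optics.read_camera(n)[:,:,::-1])
    c=optics.calibration(n);print(n,c["camera_matrix"],c["distortion"],c["pose"])
print(manip.get_obs())
E
```

```text
jog.py
pics
station.py
scene [[383.53984473   0.         254.52815003]
 [  0.         383.53984473 188.41605689]
 [  0.           0.           1.        ]] [0.02093969 0.         0.         0.         0.        ] [[ 0.47608307 -0.66450335  0.57600365 -0.33839517]
 [-0.87939386 -0.35723214  0.31472471 -0.42924346]
 [-0.00336861 -0.65636918 -0.75443234  1.20652014]
 [ 0.          0.          0.          1.        ]]
top [[412.83098465   0.         260.85295453]
 [  0.         412.83098465 194.69681464]
 [  0.           0.           1.        ]] [-0.09308119  0.          0.          0.          0.        ] [[-0.00967058 -0.98233847  0.18686254  0.23229581]
 [-0.99993629  0.00841219 -0.00752608 -0.00309627]
 [ 0.00582123 -0.18692341 -0.98235724  1.43769131]
 [ 0.          0.          0.          1.        ]]
{'clock': 0.1, 'joint_positions': array([ 9.98972622e-01,  3.42680912e-01,  1.52491627e+00, -1.45788552e-05,
        1.27540379e+00, -1.46032355e-01]), 'joint_velocities': array([-1.13597088e-03,  1.52959721e-06, -1.88649308e-03, -1.02298978e-03,
       -7.55980227e-04, -8.32261016e-04]), 'joint_efforts': array([ 2.09071492e-03, -4.34445333e+01, -2.46491396e+01, -1.45193881e-04,
        4.64425801e-03,  2.32941005e-05]), 'ee_pos': array([0.21665114, 0.47782134, 0.23068282]), 'orientation': array([-6.63682066e-01, -3.07019546e+00,  2.07858978e-03]), 'force': array([0.00087743, 0.38184588, 0.00824897]), 'torque': array([-0.01712453,  0.0212984 ,  0.03579633]), 'finger_force': 0.0, 'opening': 0.08535382742495248}
```

View pics/scene0.png

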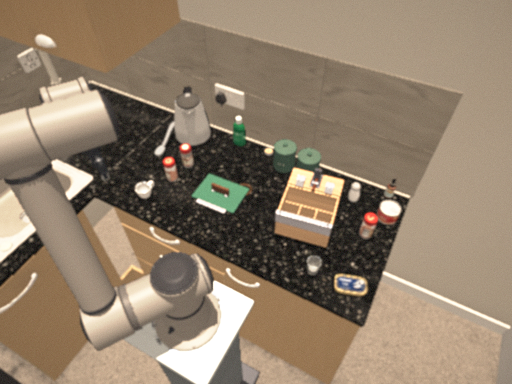

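View pics/top0.png

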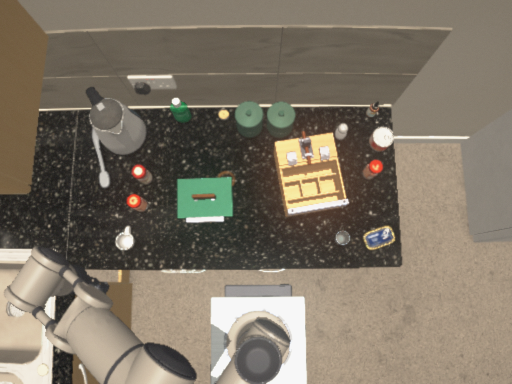

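The scene shows three red-capped jars: two on the left at top-view pixels (138,171) and (133,202), and one on the right at (375,167). The chest is near (310,175), with its front facing the robot, and the cover is near (205,198). I'll zoom in on these.

```bash
cat > h.py <<'E'
import numpy as np, cv2
from station import manip, optics, job
from scipy.spatial.transform import Rotation as R
def ray(n,uv):
    c=optics.calibration(n);K=c["camera_matrix"];D=np.array(c["distortion"]);T=np.array(c["pose"])
    p=cv2.undistortPoints(np.array(uv,float).reshape(-1,1,2),np.array(K),D).reshape(-1,2)
    d=np.c_[p,np.ones(len(p))]@T[:3,:3].T
    return T[:3,3],d
def onz(n,uv,z):
    o,d=ray(n,uv); return o+d*((z-o[2])/d[:,2])[:,None]
def proj(n,P):
    c=optics.calibration(n);T=np.linalg.inv(np.array(c["pose"]))
    return cv2.projectPoints(np.array(P,float).reshape(-1,1,3),cv2.Rodrigues(T[:3,:3])[0],T[:3,3],np.array(c["camera_matrix"]),np.array(c["distortion"]))[0].reshape(-1,2)
def crop(n,f,x,y,w,h,s,img=None):
    im=optics.read_camera(n) if img is None else img
    cv2.imwrite(f,cv2.resize(im[y:y+h,x:x+w,::-1],None,fx=s,fy=s,interpolation=cv2.INTER_CUBIC))
    return im
E
python3 - <<'E'
from h import *
im=crop("top","pics/t1.png",265,125,90,95,6)
cv2.imwrite("pics/full_top.png",im[:,:,::-1])
hsv=cv2.cvtColor(im,cv2.COLOR_RGB2HSV)
m=cv2.inRange(hsv,(0,150,90),(8,255,255))|cv2.inRange(hsv,(172,150,90),(180,255,255))
n,l,s,c=cv2.connectedComponentsWithStats(m)
for i in range(1,n):
    if s[i,4]>15: print("red",s[i],c[i],onz("top",c[i],.106))
g=cv2.inRange(hsv,(65,90,40),(90,255,200));n,l,s,c=cv2.connectedComponentsWithStats(g)
for i in range(1,n):
    if s[i,4]>300:
        cn=cv2.findContours((l==i).astype(np.uint8),0,2)[0][0];r=cv2.minAreaRect(cn);print("green",s[i],r)
        print(onz("top",cv2.boxPoints(r),.006), onz("top",[r[0]],.006))
sc=optics.read_camera("scene");cv2.imwrite("pics/full_scene.png",sc[:,:,::-1])
hsv=cv2.cvtColor(sc,cv2.COLOR_RGB2HSV)
m=cv2.inRange(hsv,(0,150,90),(8,255,255))|cv2.inRange(hsv,(172,150,90),(180,255,255))
n,l,s,c=cv2.connectedComponentsWithStats(m)
for i in range(1,n):
    if s[i,4]>15: print("sred",s[i],c[i],onz("scene",c[i],.1))
E
```

```text
red [369 159  14  14 132] [375.52272727 165.76515152] [[ 0.58126145 -0.39954963  0.106     ]]
red [132 164  14  15  94] [138.80851064 171.15957447] [[0.56918976 0.39388814 0.106     ]]
red [126 194  15  14 112] [133.5625 200.6875] [[0.4690905  0.40673526 0.106     ]]
green [ 177  177   56   41 1920] ((204.2400665283203, 197.062744140625), (38.989933013916016, 55.372066497802734), 88.69805145263672)
[[0.56712072 0.28765756 0.006     ]
 [0.56986094 0.08989861 0.006     ]
 [0.42992394 0.08629835 0.006     ]
 [0.42694278 0.28053472 0.006     ]] [[0.49784059 0.18584358 0.006     ]]
sred [179 144  13  10  50] [185.32 149.38] [[0.55983403 0.39143601 0.1       ]]
sred [162 156  14  11  83] [168.25301205 161.40963855] [[0.46825075 0.41128334 0.1       ]]
sred [364 211  34  15 202] [376.4950495 218.0049505] [[ 0.58950445 -0.41798705  0.1       ]]
```

View pics/t1.png

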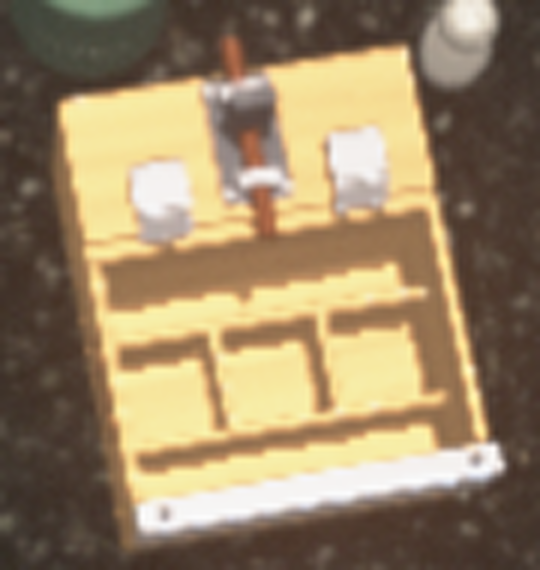

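The zoomed top view shows the chest rotated by about -9° (deck's far corners at crop (58,100) and (410,45), steel strip ends at (137,503)–(503,472)). The bolt grip is at about (245,95), and three rack compartments are visible. I'll fit the chest pose from these points.

```bash
cat >> h.py <<'E'
def case2w(C,P):
    P=np.atleast_2d(np.array(P,float));c,s=np.cos(C[2]),np.sin(C[2])
    return np.c_[C[0]+c*P[:,0]-s*P[:,1],C[1]+s*P[:,0]+c*P[:,1],P[:,2]]
def go(x,y,z,yaw,pitch=0.):
    """yaw: world angle of tool y (mod pi), pointing down. prints turn, then shift in tool axes after the turn"""
    o=manip.get_obs();Rc=R.from_rotvec(o["orientation"])
    best=None
    for k in(0,np.pi):
        a=yaw+k;Y=np.array([np.cos(a),np.sin(a),0]);Z=np.array([0,0,-1.]);X=np.cross(Y,Z)
        Rt=R.from_matrix(np.c_[X,Y,Z]); rv=(Rc.inv()*Rt).as_rotvec()
        if best is None or np.linalg.norm(rv)<np.linalg.norm(best[0]): best=(rv,Rt)
    d=np.array([x,y,z])-o["ee_pos"]
    print("turn",best[0].round(3),"shift after",best[1].inv().apply(d).round(4),"t",round(o["clock"],2),"q6",round(o["joint_positions"][5],2))
E
python3 - <<'E'
from h import *
from scipy.optimize import least_squares
f=lambda a:(np.array(a,float)+.5)/6-.5+np.array([265,125])
W=[[.160,.099,.12],[.160,-.099,.12],[-.072,.099,.135],[-.072,-.099,.135],[-.088,.099,.135],[-.088,-.099,.135]]
U=f([[58,100],[410,45],[135,503],[498,445],[138,533],[504,472]])
r=least_squares(lambda C:(proj("top",case2w(C,W))-U).ravel(),[.55,-.2,-.1])
print(r.x,r.fun.reshape(-1,2).round(1))
C=r.x;np.save("C.npy",C)
print(f([245,95]),onz("top",f([[245,95]]),.17),case2w(C,[.112+.0165,0,.161]))
# overlay in scene
sc=cv2.imread("pics/full_scene.png");s=5;x0,y0=265,155
big=cv2.resize(sc[y0:y0+100,x0:x0+130],None,fx=s,fy=s,interpolation=cv2.INTER_CUBIC)
for p in proj("scene",case2w(C,W+[[.134,.013,.174],[.134,-.013,.174],[.122,.013,.174],[.122,-.013,.174]])):
    q=((p-[x0,y0]+.5)*s).astype(int);cv2.circle(big,tuple(q.tolist()),3,(255,0,255),1)
cv2.imwrite("pics/s1.png",big)
E
```

```text
[ 0.5211301  -0.183193    0.15334919] [[ 0.4 -0. ]
 [-0.4  0.3]
 [-0.  -0. ]
 [-0.2 -0.2]
 [ 0.3 -0.1]
 [-0.2  0.1]]
[305.41666667 140.41666667] [[ 0.64995798 -0.15789221  0.17      ]] [[ 0.64812215 -0.16356476  0.161     ]]
```

View pics/s1.png

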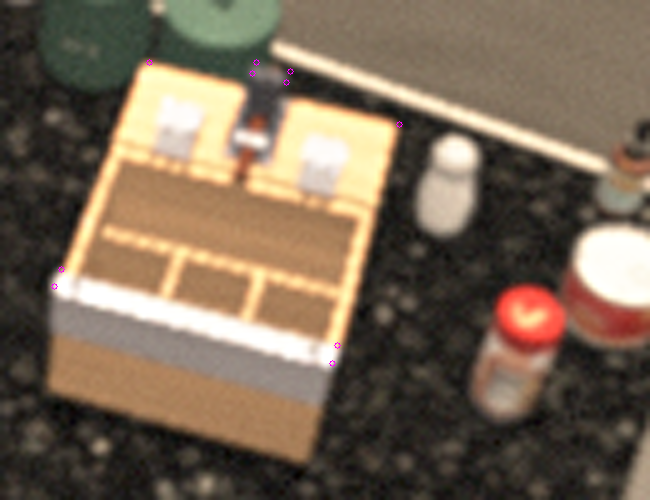

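The fit is within half a pixel: chest at (0.521, -0.183), yaw 0.153. The overlay agrees in the scene view. Next I'll head for the bolt.

Run:
```python
from h import *
C=np.load("C.npy");p=case2w(C,[.1285,0,0])[0]
go(p[0],p[1],.26,C[2])
```

```text
turn [-0.001  0.     0.992] shift after [-0.6999  0.3284 -0.0291] t 0.2 q6 -0.15
```

Units first: shifts go in shares of 0.6 m and turns go in shares of 60 degrees. So -0.005 m / 0.6 = -0.0083, -0.004 m / 0.6 = -0.0067, 0.165 rad / 1.0472 = 0.1576.

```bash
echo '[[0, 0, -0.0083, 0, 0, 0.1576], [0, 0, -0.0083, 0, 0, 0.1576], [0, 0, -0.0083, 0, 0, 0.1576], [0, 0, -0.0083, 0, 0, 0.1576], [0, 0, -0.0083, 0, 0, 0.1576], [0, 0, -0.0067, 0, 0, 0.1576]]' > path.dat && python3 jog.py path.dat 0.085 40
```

```text
refused: ROWS must be rows with the three-number parts in brackets of their own. Nothing was moved.
```

Refused on format, not on reach. It needs rows with the three-number parts in brackets of their own.

```bash
echo '[[[0, 0, -0.0083], [0, 0, 0.1576]], [[0, 0, -0.0083], [0, 0, 0.1576]], [[0, 0, -0.0083], [0, 0, 0.1576]], [[0, 0, -0.0083], [0, 0, 0.1576]], [[0, 0, -0.0083], [0, 0, 0.1576]], [[0, 0, -0.0067], [0, 0, 0.1576]]]' > path.dat && python3 jog.py path.dat 0.085 40
echo '[[[-0.0833, 0.0333, 0], [0, 0, 0]], [[-0.0833, 0.0333, 0], [0, 0, 0]], [[-0.0833, 0.0333, 0], [0, 0, 0]], [[-0.0833, 0.0333, 0], [0, 0, 0]], [[-0.0833, 0.0333, 0], [0, 0, 0]], [[-0.0833, 0.0333, 0], [0, 0, 0]], [[-0.0833, 0.0333, 0], [0, 0, 0]]]' > path.dat && python3 jog.py path.dat
echo '[[[-0.0833, 0.0433, 0], [0, 0, 0]], [[-0.0833, 0.0433, 0], [0, 0, 0]], [[-0.0833, 0.0433, 0], [0, 0, 0]], [[-0.0833, 0.0433, 0], [0, 0, 0]], [[-0.0833, 0.0433, 0], [0, 0, 0]], [[-0.0833, 0.0433, 0], [0, 0, 0]], [[-0.0833, 0.0433, 0], [0, 0, 0]], [[0, 0, 0], [0, 0, 0]], [[0, 0, 0], [0, 0, 0]]]' > path.dat && python3 jog.py path.dat
python3 - <<'E'
from h import *
C=np.load("C.npy");p=case2w(C,[.1285,0,0])[0]
go(p[0],p[1],.26,C[2])
E
```

```text
clock: 0.95
ee_pos: [0.2168, 0.4781, 0.2603]
orientation: [2.049, 2.381, -0.0]
force: [-0.7, -0.2, -0.0]
opening: 0.0851
finger_force: 0.0
clock: 1.82
ee_pos: [0.4098, 0.1523, 0.2604]
orientation: [2.043, 2.387, 0.001]
force: [0.1, 1.0, 0.4]
opening: 0.0848
finger_force: 0.0
clock: 2.95
ee_pos: [0.6427, -0.1634, 0.2596]
orientation: [-2.042, -2.385, 0.0]
force: [-0.0, 0.2, -0.1]
opening: 0.085
finger_force: 0.0
turn [-0.001 -0.001  0.001] shift after [-0.001   0.0054 -0.0004] t 2.95 q6 -0.52
```

In the tool's units: 0.03 m / 0.6 = 0.05, 0.02 m / 0.6 = 0.0333.

```bash
echo '[[[-0.0017, 0.0083, 0], [0, 0, 0]], [[0, 0, 0.05], [0, 0, 0]], [[0, 0, 0.05], [0, 0, 0]], [[0, 0, 0.05], [0, 0, 0]], [[0, 0, 0.0333], [0, 0, 0]], [[0, 0, 0.0083], [0, 0, 0]], [[0, 0, 0], [0, 0, 0]]]' > path.dat && python3 jog.py path.dat 0.05 80
echo '[[[0, 0, 0], [0, 0, 0]], [[0, 0, 0], [0, 0, 0]], [[0, 0, 0], [0, 0, 0]], [[0, 0, 0], [0, 0, 0]], [[0, 0, 0], [0, 0, 0]], [[0, 0, 0], [0, 0, 0]]]' > path.dat && python3 jog.py path.dat 0 80
python3 - <<'E'
from h import *
crop("scene","pics/s2.png",265,120,130,100,5)
E
```

```text
clock: 3.82
ee_pos: [0.6485, -0.1634, 0.1462]
orientation: [2.041, 2.387, 0.001]
force: [0.7, -1.0, 0.9]
opening: 0.05
finger_force: 0.0
clock: 4.58
ee_pos: [0.6479, -0.1642, 0.1465]
orientation: [2.042, 2.387, -0.001]
force: [-4.2, -0.2, 5.7]
opening: 0.0107
finger_force: 78.8
```

View pics/s2.png

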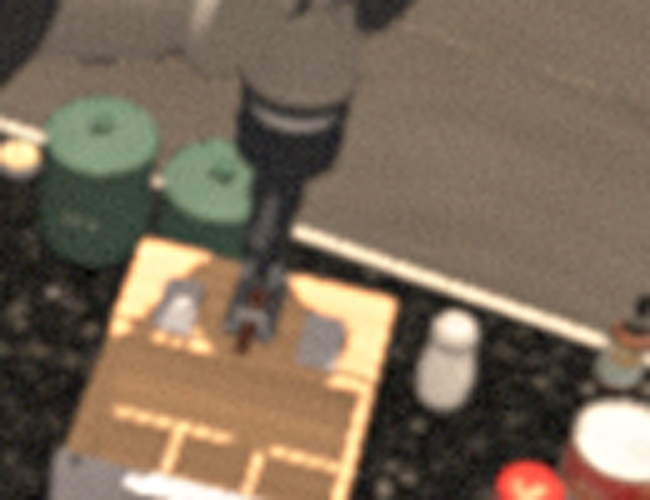

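The plate is gripped: fingers on it near crop (255,290), opening 10.7 mm, pad force 79 N. I'll start the first stroke.

In the tool's units: 0.005 m / 0.6 = 0.0083, 0.002 m / 0.6 = 0.0033.

```bash
echo '[[[0, 0.0083, 0], [0, 0, 0]], [[0, 0.0083, 0], [0, 0, 0]], [[0, 0.0033, 0], [0, 0, 0]], [[0, 0, 0], [0, 0, 0]], [[0, 0, 0], [0, 0, 0]]]' > path.dat && python3 jog.py path.dat 0 100
python3 - <<'E'
from h import *
C=np.load("C.npy");o=manip.get_obs();d=o["ee_pos"]-[C[0],C[1],0];print("bolt est",d[0]*np.cos(C[2])+d[1]*np.sin(C[2])-.112,o["force"])
E
```

```text
clock: 5.25
ee_pos: [0.6589, -0.1623, 0.1465]
orientation: [-2.042, -2.386, 0.002]
force: [-7.5, -0.1, 7.4]
opening: 0.0108
finger_force: 100.3
bolt est 0.02731912850648581 [-7.50294773 -0.08836306  7.38112481]
```

In the tool's units: -0.007 m / 0.6 = -0.0117.

```bash
echo '[[[0, -0.0117, 0], [0, 0, 0]], [[0, -0.0117, 0], [0, 0, 0]], [[0, -0.0117, 0], [0, 0, 0]], [[0, 0, 0], [0, 0, 0]], [[0, 0, 0], [0, 0, 0]]]' > path.dat && python3 jog.py path.dat
echo '[[[0, 0.0117, 0], [0, 0, 0]], [[0, 0.0117, 0], [0, 0, 0]], [[0, 0.0117, 0], [0, 0, 0]], [[0, 0, 0], [0, 0, 0]], [[0, 0, 0], [0, 0, 0]]]' > path.dat && python3 jog.py path.dat
echo '[[[0, -0.0117, 0], [0, 0, 0]], [[0, -0.0117, 0], [0, 0, 0]], [[0, -0.0117, 0], [0, 0, 0]], [[0, 0, 0], [0, 0, 0]], [[0, 0, 0], [0, 0, 0]]]' > path.dat && python3 jog.py path.dat
echo '[[[0, 0.0133, 0], [0, 0, 0]], [[0, 0.0133, 0], [0, 0, 0]], [[0, 0.0133, 0], [0, 0, 0]], [[0, 0.01, 0], [0, 0, 0]], [[0, 0.0067, 0], [0, 0, 0]], [[0, 0, 0], [0, 0, 0]], [[0, 0, 0], [0, 0, 0]]]' > path.dat && python3 jog.py path.dat
```

```text
clock: 5.88
ee_pos: [0.6412, -0.1653, 0.1466]
orientation: [2.039, 2.384, 0.005]
force: [5.3, 1.2, 2.3]
opening: 0.0102
finger_force: 99.7
clock: 6.5
ee_pos: [0.6594, -0.1623, 0.1465]
orientation: [-2.042, -2.387, 0.002]
force: [-5.0, 0.2, 7.1]
opening: 0.0102
finger_force: 100.5
clock: 7.12
ee_pos: [0.6412, -0.1653, 0.1467]
orientation: [2.039, 2.384, 0.004]
force: [4.8, 1.2, 3.7]
opening: 0.0101
finger_force: 99.9
clock: 8.0
ee_pos: [0.6719, -0.1602, 0.1465]
orientation: [-2.042, -2.386, 0.002]
force: [-7.2, 0.2, 8.6]
opening: 0.0102
finger_force: 100.7
```

In the tool's units: 0.003 m / 0.6 = 0.005, 0.002 m / 0.6 = 0.0033.

```bash
echo '[[[0, 0.005, 0], [0, 0, 0]], [[0, 0.0033, 0], [0, 0, 0]], [[0, 0, 0], [0, 0, 0]], [[0, 0, 0], [0, 0, 0]]]' > path.dat && python3 jog.py path.dat
echo '[[[0, 0.0033, 0], [0, 0, 0]], [[0, 0.0017, 0], [0, 0, 0]], [[0, 0, 0], [0, 0, 0]], [[0, 0, 0], [0, 0, 0]]]' > path.dat && python3 jog.py path.dat
echo '[[[0, 0.0033, 0], [0, 0, 0]], [[0, 0, 0], [0, 0, 0]], [[0, 0, 0], [0, 0, 0]]]' > path.dat && python3 jog.py path.dat
```

```text
clock: 8.5
ee_pos: [0.6745, -0.1598, 0.1465]
orientation: [-2.039, -2.382, 0.008]
force: [-17.7, 0.2, 12.4]
opening: 0.0105
finger_force: 101.2
clock: 9.0
ee_pos: [0.6745, -0.1598, 0.1464]
orientation: [-2.037, -2.378, 0.014]
force: [-30.6, -1.2, 16.5]
opening: 0.0103
finger_force: 101.9
clock: 9.38
ee_pos: [0.6745, -0.1598, 0.1463]
orientation: [-2.035, -2.375, 0.019]
force: [-38.9, -0.7, 19.3]
opening: 0.0102
finger_force: 102.4
```

By the stop position, the inward strokes only reached about 0.0113, so I'll repeat them further in. If they had already counted, the repeat does no harm.

In the tool's units: -0.008 m / 0.6 = -0.0133.

```bash
echo '[[[0, -0.0133, 0], [0, 0, 0]], [[0, -0.0133, 0], [0, 0, 0]], [[0, -0.0133, 0], [0, 0, 0]], [[0, -0.0133, 0], [0, 0, 0]], [[0, -0.0133, 0], [0, 0, 0]], [[0, -0.0133, 0], [0, 0, 0]], [[0, 0, 0], [0, 0, 0]], [[0, 0, 0], [0, 0, 0]]]' > path.dat && python3 jog.py path.dat
echo '[[[0, 0.0133, 0], [0, 0, 0]], [[0, 0.0133, 0], [0, 0, 0]], [[0, 0.0133, 0], [0, 0, 0]], [[0, 0, 0], [0, 0, 0]], [[0, 0, 0], [0, 0, 0]]]' > path.dat && python3 jog.py path.dat
echo '[[[0, -0.0133, 0], [0, 0, 0]], [[0, -0.0133, 0], [0, 0, 0]], [[0, -0.0133, 0], [0, 0, 0]], [[0, 0, 0], [0, 0, 0]], [[0, 0, 0], [0, 0, 0]]]' > path.dat && python3 jog.py path.dat
echo '[[[0, 0.015, 0], [0, 0, 0]], [[0, 0.015, 0], [0, 0, 0]], [[0, 0.015, 0], [0, 0, 0]], [[0, 0.015, 0], [0, 0, 0]], [[0, 0.01, 0], [0, 0, 0]], [[0, 0.0033, 0], [0, 0, 0]], [[0, 0, 0], [0, 0, 0]], [[0, 0, 0], [0, 0, 0]], [[0, 0, 0], [0, 0, 0]]]' > path.dat && python3 jog.py path.dat
```

```text
clock: 10.38
ee_pos: [0.6372, -0.1659, 0.1466]
orientation: [2.039, 2.384, 0.004]
force: [4.7, 1.5, 4.2]
opening: 0.0102
finger_force: 100.7
clock: 11.0
ee_pos: [0.6585, -0.1624, 0.1466]
orientation: [-2.042, -2.387, 0.002]
force: [-5.1, 0.9, 8.9]
opening: 0.0104
finger_force: 101.4
clock: 11.62
ee_pos: [0.6372, -0.1659, 0.1466]
orientation: [2.04, 2.384, 0.004]
force: [5.6, 1.1, 5.5]
opening: 0.0101
finger_force: 100.8
clock: 12.75
ee_pos: [0.6745, -0.1598, 0.1464]
orientation: [-2.038, -2.381, 0.01]
force: [-22.7, -0.1, 13.2]
opening: 0.0103
finger_force: 102.2
```

In the tool's units: -0.003 m / 0.6 = -0.005.

```bash
echo '[[[0, -0.005, 0], [0, 0, 0]], [[0, 0, 0], [0, 0, 0]]]' > path.dat && python3 jog.py path.dat 
echo '[[[0, 0, 0], [0, 0, 0]], [[0, 0, 0], [0, 0, 0]], [[0, 0, 0], [0, 0, 0]], [[0, 0, -0.05], [0, 0, 0]], [[0, 0, -0.0833], [0, 0, 0]], [[0, 0, -0.0833], [0, 0, 0]]]' > path.dat && python3 jog.py path.dat 0.062 60
python3 - <<'E'
from h import *
C=np.load("C.npy")
print(onz("top",[[375.5,165.8],[138.8,171.2],[133.5,200.8]],.102).round(4))
print(onz("scene",[[370.9,217.2],[185.3,149.4],[168.25,161.4]],.102).round(4))
go(.580,-.400,.2,C[2])
crop("scene","pics/s3.png",140,120,130,100,5)
E
```

```text
clock: 13.0
ee_pos: [0.6744, -0.1598, 0.1465]
orientation: [-2.042, -2.385, 0.003]
force: [-8.9, 0.3, 9.3]
opening: 0.0101
finger_force: 101.6
clock: 13.75
ee_pos: [0.6757, -0.1596, 0.2762]
orientation: [-2.042, -2.386, 0.0]
force: [0.7, -0.0, 0.5]
opening: 0.0615
finger_force: 0.0
[[ 0.5822 -0.4007  0.102 ]
 [ 0.5701  0.3951  0.102 ]
 [ 0.4694  0.4082  0.102 ]]
[[ 0.5819 -0.3995  0.102 ]
 [ 0.5581  0.39    0.102 ]
 [ 0.4668  0.4098  0.102 ]]
turn [-0.001 -0.001  0.002] shift after [-0.223  -0.1313  0.0762] t 13.75 q6 -0.5
```

View pics/s3.png

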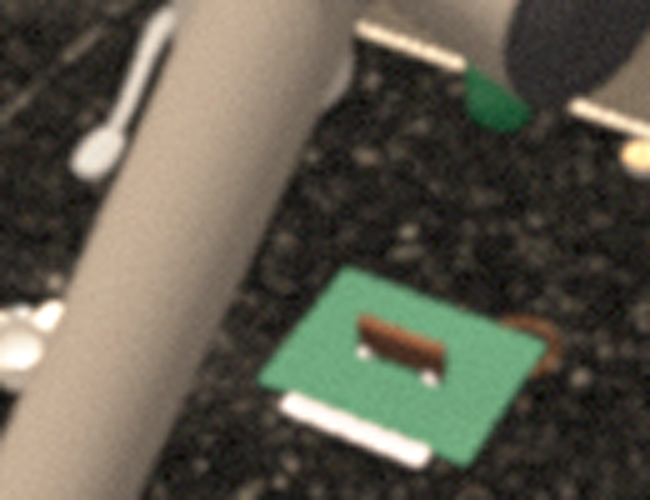

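The arm hides the left jars here, but the cover is clear at crop (400,370). Next I'll pick the right jar at (0.582, -0.400).

In the tool's units: -0.045 m / 0.6 = -0.075, -0.043 m / 0.6 = -0.0717.

```bash
echo '[[[-0.075, -0.0433, 0], [0, 0, 0]], [[-0.075, -0.0433, 0], [0, 0, 0]], [[-0.075, -0.0433, 0], [0, 0, 0]], [[-0.075, -0.0433, 0], [0, 0, 0]], [[-0.0717, -0.0417, 0], [0, 0, 0]], [[0, 0, 0.0333], [0, 0, 0]], [[0, 0, 0], [0, 0, 0]]]' > path.dat && python3 jog.py path.dat
python3 - <<'E'
from h import *
C=np.load("C.npy")
go(.582,-.400,.068,C[2])
E
```

```text
clock: 14.68
ee_pos: [0.5819, -0.4, 0.2529]
orientation: [-2.041, -2.382, -0.0]
force: [-0.4, 0.2, -0.3]
opening: 0.062
finger_force: 0.0
turn [-0.003 -0.003  0.001] shift after [-1.000e-04  1.000e-04  1.849e-01] t 14.68 q6 -0.86
```

In the tool's units: 0.05 m / 0.6 = 0.0833, 0.045 m / 0.6 = 0.075.

```bash
echo '[[[0, 0, 0.0833], [0, 0, 0]], [[0, 0, 0.0833], [0, 0, 0]], [[0, 0, 0.075], [0, 0, 0]], [[0, 0, 0.05], [0, 0, 0]], [[0, 0, 0.0167], [0, 0, 0]], [[0, 0, 0], [0, 0, 0]]]' > path.dat && python3 jog.py path.dat
echo '[[[0, 0, 0], [0, 0, 0]], [[0, 0, 0], [0, 0, 0]], [[0, 0, 0], [0, 0, 0]], [[0, 0, 0], [0, 0, 0]], [[0, 0, -0.0167], [0, 0, 0]], [[0, 0, -0.0833], [0, 0, 0]], [[0, 0, -0.0833], [0, 0, 0]], [[0, 0, -0.0833], [0, 0, 0]], [[0, 0, -0.0417], [0, 0, 0]], [[0, 0, 0], [0, 0, 0]]]' > path.dat && python3 jog.py path.dat 0.02 50
python3 - <<'E'
from h import *
C=np.load("C.npy")
p=case2w(C,[0,-.063,0])[0];go(p[0],p[1],.25,C[2])
crop("scene","pics/s4.png",330,140,110,100,5)
E
```

```text
clock: 15.42
ee_pos: [0.5834, -0.3996, 0.0708]
orientation: [2.042, 2.387, 0.0]
force: [-0.5, -0.2, 2.0]
opening: 0.0619
finger_force: 0.0
clock: 16.68
ee_pos: [0.5835, -0.4004, 0.2583]
orientation: [2.039, 2.383, 0.0]
force: [0.1, 0.3, -1.7]
opening: 0.0437
finger_force: 51.0
turn [0.004 0.004 0.002] shift after [ 0.1611 -0.0284  0.0083] t 16.68 q6 -0.86
```

View pics/s4.png

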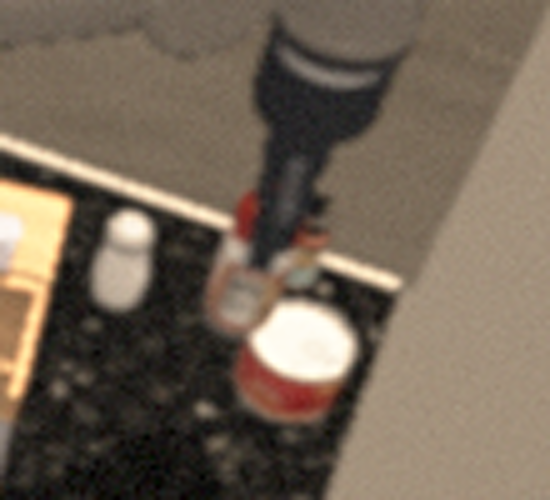

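The jar is held upright, with the cap on both sides of the finger near crop (275,230). I'll carry it to the y = -63 mm compartment.

In the tool's units: 0.041 m / 0.6 = 0.0683, 0.04 m / 0.6 = 0.0667.

```bash
echo '[[[0.0683, -0.0117, 0], [0, 0, 0]], [[0.0667, -0.0117, 0], [0, 0, 0]], [[0.0667, -0.0117, 0], [0, 0, 0]], [[0.0667, -0.0117, 0], [0, 0, 0]], [[0, 0, 0], [0, 0, 0]], [[0, 0, 0], [0, 0, 0]]]' > path.dat && python3 jog.py path.dat
python3 - <<'E'
from h import *
C=np.load("C.npy")
p=case2w(C,[0,-.063,0])[0];go(p[0],p[1],.074,C[2])
crop("scene","pics/s5.png",260,140,110,100,5)
E
```

```text
clock: 17.48
ee_pos: [0.5301, -0.2453, 0.2542]
orientation: [-2.042, -2.386, 0.001]
force: [0.7, 0.0, -1.1]
opening: 0.0434
finger_force: 51.1
turn [-0.001 -0.001  0.002] shift after [-0.0002  0.0006  0.1802] t 17.48 q6 -0.72
```

View pics/s5.png

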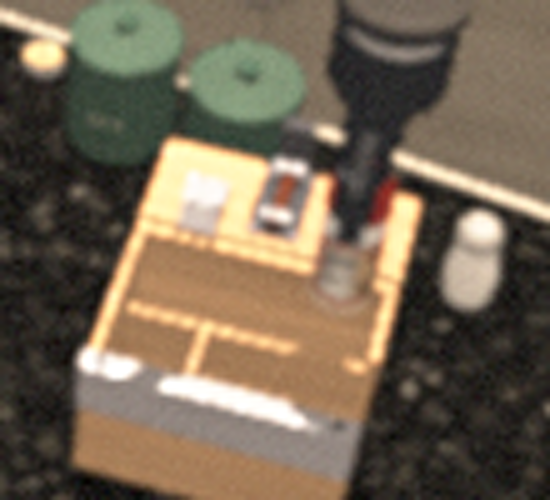

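The jar hangs over the right compartment, with its base ellipse at crop (342,292). I'll check its offset, lower to just above the rack, then go in.

In the tool's units: 0.05 m / 0.6 = 0.0833, 0.03 m / 0.6 = 0.05.

```bash
python3 -c "
from h import *
print(onz('scene',[[342.5/5+260-.4,290/5+140-.4]],.186))"
echo '[[[0, 0, 0.0833], [0, 0, 0]], [[0, 0, 0.0833], [0, 0, 0]], [[0, 0, 0.05], [0, 0, 0]], [[0, 0, 0], [0, 0, 0]], [[0, 0, 0], [0, 0, 0]]]' > path.dat && python3 jog.py path.dat
echo '[[[0, 0, 0.025], [0, 0, 0]], [[0, 0, 0.025], [0, 0, 0]], [[0, 0, 0], [0, 0, 0]]]' > path.dat && python3 jog.py path.dat
```

```text
[[ 0.52400467 -0.24703267  0.186     ]]
clock: 18.15
ee_pos: [0.531, -0.2462, 0.1263]
orientation: [2.042, 2.385, 0.001]
force: [-0.2, -0.2, -0.9]
opening: 0.0437
finger_force: 51.2
clock: 18.52
ee_pos: [0.5294, -0.2446, 0.0937]
orientation: [-2.041, -2.385, 0.001]
force: [1.0, -0.8, -0.7]
opening: 0.0432
finger_force: 51.2
```

In the tool's units: 0.01 m / 0.6 = 0.0167, 0.006 m / 0.6 = 0.01.

```bash
echo '[[[0, 0, 0.0167], [0, 0, 0]], [[0, 0, 0.01], [0, 0, 0]], [[0, 0, 0.0033], [0, 0, 0]], [[0, 0, 0], [0, 0, 0]], [[0, 0, 0], [0, 0, 0]]]' > path.dat && python3 jog.py path.dat
```

```text
clock: 19.15
ee_pos: [0.5302, -0.2452, 0.0777]
orientation: [2.043, 2.387, -0.0]
force: [-2.5, 0.5, 4.5]
opening: 0.0432
finger_force: 51.9
```

In the tool's units: -0.05 m / 0.6 = -0.0833, -0.02 m / 0.6 = -0.0333.

```bash
echo '[[[0, 0, 0], [0, 0, 0]], [[0, 0, 0], [0, 0, 0]], [[0, 0, -0.0167], [0, 0, 0]], [[0, 0, -0.0833], [0, 0, 0]], [[0, 0, -0.0833], [0, 0, 0]], [[0, 0, -0.0833], [0, 0, 0]], [[0, 0, -0.0333], [0, 0, 0]]]' > path.dat && python3 jog.py path.dat 0.064 50
python3 - <<'E'
from h import *
im=optics.read_camera("top");sc=optics.read_camera("scene")
a=cv2.resize(im[150:230,110:190,::-1],None,fx=5,fy=5,interpolation=2)
b=cv2.resize(sc[130:210,130:210,::-1],None,fx=5,fy=5,interpolation=2)
cv2.imwrite("pics/j.png",np.hstack([a,b]))
cv2.imwrite("pics/chk.png",im[:,:,::-1])
E
```

```text
clock: 20.02
ee_pos: [0.5312, -0.2456, 0.2617]
orientation: [2.038, 2.382, 0.002]
force: [0.2, -0.4, -0.2]
opening: 0.0638
finger_force: 0.0
```

View pics/j.png

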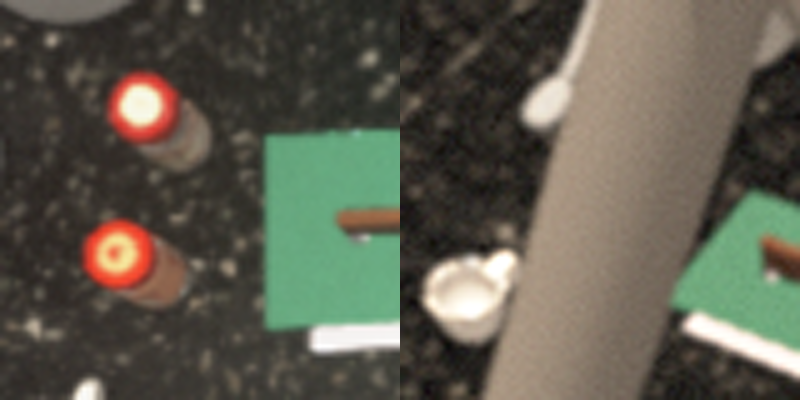

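Top view gives the left cap centres at about (138.2,170.6) and (133.2,200.4). The arm hides them in the scene view, so I'll use the top-view values: L1 (0.571, 0.395) and L2 (0.470, 0.408).

Run:
```python
from h import *
C=np.load("C.npy")
print(onz("top",[[138.2,170.6],[133.2,200.4]],.104))
go(.571,.395,.2,C[2])
im=optics.read_camera("top")
```

```text
[[0.57165043 0.39664848 0.104     ]
 [0.4704203  0.40861418 0.104     ]]
turn [0.005 0.004 0.002] shift after [0.6271 0.1371 0.0608] t 20.12 q6 -0.72
```

In the tool's units: 0.048 m / 0.6 = 0.08, 0.0105 m / 0.6 = 0.0175.

```bash
echo '[[[0.08, 0.0175, 0], [0, 0, 0]], [[0.08, 0.0175, 0], [0, 0, 0]], [[0.08, 0.0175, 0], [0, 0, 0]], [[0.08, 0.0175, 0], [0, 0, 0]], [[0.08, 0.0175, 0], [0, 0, 0]], [[0.08, 0.0175, 0], [0, 0, 0]], [[0.08, 0.0175, 0], [0, 0, 0]], [[0.08, 0.0175, 0], [0, 0, 0]], [[0.08, 0.0175, 0], [0, 0, 0]], [[0.08, 0.0175, 0], [0, 0, 0]]]' > path.dat && python3 jog.py path.dat
echo '[[[0.08, 0.0175, 0], [0, 0, 0]], [[0.08, 0.0175, 0], [0, 0, 0]], [[0.08, 0.0175, 0], [0, 0, 0]], [[0, 0, 0.0333], [0, 0, 0]], [[0, 0, 0], [0, 0, 0]], [[0, 0, 0], [0, 0, 0]]]' > path.dat && python3 jog.py path.dat
python3 - <<'E'
from h import *
C=np.load("C.npy")
go(.571,.396,.070,C[2])
E
```

```text
clock: 21.42
ee_pos: [0.5592, 0.2467, 0.2554]
orientation: [-2.042, -2.386, 0.004]
force: [1.2, -0.6, 0.7]
opening: 0.0639
finger_force: 0.0
clock: 22.18
ee_pos: [0.5688, 0.3918, 0.237]
orientation: [-2.043, -2.386, 0.001]
force: [-0.5, -1.2, -1.1]
opening: 0.0641
finger_force: 0.0
turn [-0.001  0.     0.001] shift after [0.0038 0.0028 0.167 ] t 22.18 q6 0.34
```

In the tool's units: 0.05 m / 0.6 = 0.0833, 0.03 m / 0.6 = 0.05.

```bash
echo '[[[0.0067, 0.005, 0.0333], [0, 0, 0]], [[0, 0, 0.0833], [0, 0, 0]], [[0, 0, 0.0833], [0, 0, 0]], [[0, 0, 0.05], [0, 0, 0]], [[0, 0, 0.02], [0, 0, 0]], [[0, 0, 0.0083], [0, 0, 0]], [[0, 0, 0], [0, 0, 0]], [[0, 0, 0], [0, 0, 0]]]' > path.dat && python3 jog.py path.dat
echo '[[[0, 0, 0], [0, 0, 0]], [[0, 0, 0], [0, 0, 0]], [[0, 0, 0], [0, 0, 0]], [[0, 0, 0], [0, 0, 0]], [[0, 0, -0.0167], [0, 0, 0]], [[0, 0, -0.0833], [0, 0, 0]], [[0, 0, -0.0833], [0, 0, 0]], [[0, 0, -0.0833], [0, 0, 0]], [[0, 0, -0.0417], [0, 0, 0]], [[0, 0, 0], [0, 0, 0]]]' > path.dat && python3 jog.py path.dat 0.02 50
python3 - <<'E'
from h import *
C=np.load("C.npy")
p=case2w(C,[0,.063,0])[0];go(p[0],p[1],.25,C[2])
E
```

```text
clock: 23.18
ee_pos: [0.5719, 0.3972, 0.0719]
orientation: [2.042, 2.386, 0.004]
force: [0.3, 0.3, -0.6]
opening: 0.0639
finger_force: 0.0
clock: 24.42
ee_pos: [0.5719, 0.3973, 0.2581]
orientation: [2.041, 2.385, 0.008]
force: [-0.0, -0.9, -1.2]
opening: 0.0435
finger_force: 51.1
turn [ 0.005 -0.002  0.002] shift after [-0.5029 -0.1389  0.0081] t 24.43 q6 0.34
```

In the tool's units: -0.05 m / 0.6 = -0.0833, -0.014 m / 0.6 = -0.0233.

```bash
echo '[[[-0.0833, -0.0233, 0], [0, 0, 0]], [[-0.0833, -0.0233, 0], [0, 0, 0]], [[-0.0833, -0.0233, 0], [0, 0, 0]], [[-0.0833, -0.0233, 0], [0, 0, 0]], [[-0.0833, -0.0233, 0], [0, 0, 0]], [[-0.0833, -0.0233, 0], [0, 0, 0]], [[-0.0833, -0.0233, 0], [0, 0, 0]], [[-0.0833, -0.0233, 0], [0, 0, 0]], [[-0.0833, -0.0233, 0], [0, 0, 0]], [[-0.0833, -0.0217, 0], [0, 0, 0]]]' > path.dat && python3 jog.py path.dat
echo '[[[-0.005, 0, 0], [0, 0, 0]], [[0, 0, 0], [0, 0, 0]], [[0, 0, 0], [0, 0, 0]]]' > path.dat && python3 jog.py path.dat
python3 - <<'E'
from h import *
C=np.load("C.npy")
p=case2w(C,[0,.063,0])[0];go(p[0],p[1],.077,C[2])
E
```

```text
clock: 25.68
ee_pos: [0.5098, -0.1199, 0.2535]
orientation: [-2.041, -2.385, 0.001]
force: [0.0, -0.3, -0.6]
opening: 0.0432
finger_force: 51.3
clock: 26.05
ee_pos: [0.5113, -0.1203, 0.2547]
orientation: [-2.04, -2.387, 0.0]
force: [-0.3, 0.7, -1.4]
opening: 0.0432
finger_force: 51.2
turn [-0.001 -0.001  0.003] shift after [-7.000e-04  1.000e-04  1.777e-01] t 26.05 q6 -0.53
```

In the tool's units: 0.05 m / 0.6 = 0.0833, 0.03 m / 0.6 = 0.05.

```bash
echo '[[[0, 0, 0.0833], [0, 0, 0]], [[0, 0, 0.0833], [0, 0, 0]], [[0, 0, 0.05], [0, 0, 0]], [[0, 0, 0], [0, 0, 0]], [[0, 0, 0], [0, 0, 0]]]' > path.dat && python3 jog.py path.dat
echo '[[[0, 0, 0.025], [0, 0, 0]], [[0, 0, 0.025], [0, 0, 0]], [[0, 0, 0], [0, 0, 0]]]' > path.dat && python3 jog.py path.dat
echo '[[[0, 0, 0.0167], [0, 0, 0]], [[0, 0, 0.0083], [0, 0, 0]], [[0, 0, 0.0033], [0, 0, 0]], [[0, 0, 0], [0, 0, 0]], [[0, 0, 0], [0, 0, 0]]]' > path.dat && python3 jog.py path.dat
```

```text
clock: 26.68
ee_pos: [0.5125, -0.1212, 0.1266]
orientation: [2.04, 2.386, 0.001]
force: [0.7, 0.7, -0.3]
opening: 0.0432
finger_force: 51.3
clock: 27.05
ee_pos: [0.5105, -0.1212, 0.0939]
orientation: [-2.041, -2.385, 0.001]
force: [-0.2, -0.1, -1.0]
opening: 0.0435
finger_force: 51.3
clock: 27.68
ee_pos: [0.5116, -0.1216, 0.0785]
orientation: [2.043, 2.386, 0.0]
force: [-0.8, 0.2, -0.7]
opening: 0.0434
finger_force: 51.3
```

In the tool's units: 0.002 m / 0.6 = 0.0033.

```bash
echo '[[[0, 0, 0.0033], [0, 0, 0]], [[0, 0, 0], [0, 0, 0]], [[0, 0, 0], [0, 0, 0]]]' > path.dat && python3 jog.py path.dat
echo '[[[0, 0, 0], [0, 0, 0]], [[0, 0, 0], [0, 0, 0]], [[0, 0, -0.0167], [0, 0, 0]], [[0, 0, -0.0833], [0, 0, 0]], [[0, 0, -0.0833], [0, 0, 0]], [[0, 0, -0.0833], [0, 0, 0]], [[0, 0, -0.0333], [0, 0, 0]], [[0, 0, 0], [0, 0, 0]]]' > path.dat && python3 jog.py path.dat 0.064 50
python3 - <<'E'
from h import *
C=np.load("C.npy")
go(.4705,.408,.2,C[2])
E
```

```text
clock: 28.05
ee_pos: [0.5117, -0.1216, 0.0765]
orientation: [2.042, 2.386, 0.001]
force: [0.9, -0.5, 1.0]
opening: 0.0433
finger_force: 51.4
clock: 29.05
ee_pos: [0.5121, -0.1218, 0.2584]
orientation: [2.04, 2.384, 0.002]
force: [0.6, -1.0, -0.6]
opening: 0.0641
finger_force: 0.0
turn [0.004 0.002 0.002] shift after [0.5299 0.0398 0.0584] t 29.05 q6 -0.53
```

In the tool's units: 0.053 m / 0.6 = 0.0883, 0.004 m / 0.6 = 0.0067.

```bash
echo '[[[0.0883, 0.0067, 0], [0, 0, 0]], [[0.0883, 0.0067, 0], [0, 0, 0]], [[0.0883, 0.0067, 0], [0, 0, 0]], [[0.0883, 0.0067, 0], [0, 0, 0]], [[0.0883, 0.0067, 0], [0, 0, 0]], [[0.0883, 0.0067, 0], [0, 0, 0]], [[0.0883, 0.0067, 0], [0, 0, 0]], [[0.0883, 0.0067, 0], [0, 0, 0]], [[0.0883, 0.0067, 0], [0, 0, 0]], [[0.0883, 0.0067, 0], [0, 0, 0]]]' > path.dat && python3 jog.py path.dat
echo '[[[0, 0, 0.0333], [0, 0, 0]], [[0, 0, 0], [0, 0, 0]], [[0, 0, 0], [0, 0, 0]]]' > path.dat && python3 jog.py path.dat
python3 - <<'E'
from h import *
C=np.load("C.npy")
go(.4705,.408,.07,C[2])
E
```

```text
clock: 30.3
ee_pos: [0.4683, 0.4096, 0.2546]
orientation: [-2.042, -2.386, 0.004]
force: [0.7, -0.6, 0.1]
opening: 0.0639
finger_force: 0.0
clock: 30.68
ee_pos: [0.4693, 0.4077, 0.2362]
orientation: [-2.044, -2.386, 0.001]
force: [-0.6, 0.5, 0.8]
opening: 0.0639
finger_force: 0.0
turn [-0.001  0.     0.001] shift after [1.000e-04 1.300e-03 1.662e-01] t 30.68 q6 0.44
```

In the tool's units: 0.05 m / 0.6 = 0.0833, 0.03 m / 0.6 = 0.05.

```bash
echo '[[[0, 0.0017, 0.0333], [0, 0, 0]], [[0, 0, 0.0833], [0, 0, 0]], [[0, 0, 0.0833], [0, 0, 0]], [[0, 0, 0.05], [0, 0, 0]], [[0, 0, 0.02], [0, 0, 0]], [[0, 0, 0.0067], [0, 0, 0]], [[0, 0, 0], [0, 0, 0]], [[0, 0, 0], [0, 0, 0]]]' > path.dat && python3 jog.py path.dat
echo '[[[0, 0, 0], [0, 0, 0]], [[0, 0, 0], [0, 0, 0]], [[0, 0, 0], [0, 0, 0]], [[0, 0, 0], [0, 0, 0]], [[0, 0, -0.0167], [0, 0, 0]], [[0, 0, -0.0833], [0, 0, 0]], [[0, 0, -0.0833], [0, 0, 0]], [[0, 0, -0.0833], [0, 0, 0]], [[0, 0, -0.0417], [0, 0, 0]], [[0, 0, 0], [0, 0, 0]]]' > path.dat && python3 jog.py path.dat 0.02 50
python3 - <<'E'
from h import *
C=np.load("C.npy")
p=case2w(C,[0,0,0])[0];go(p[0],p[1],.25,C[2])
E
```

```text
clock: 31.68
ee_pos: [0.4709, 0.4088, 0.0718]
orientation: [2.042, 2.386, 0.004]
force: [-0.2, -0.4, 0.3]
opening: 0.0638
finger_force: 0.0
clock: 32.92
ee_pos: [0.4708, 0.4089, 0.2578]
orientation: [2.042, 2.386, 0.008]
force: [0.4, -0.5, -1.6]
opening: 0.0433
finger_force: 51.1
turn [ 0.004 -0.002  0.002] shift after [-0.5928 -0.0407  0.0078] t 32.92 q6 0.44
```

In the tool's units: -0.054 m / 0.6 = -0.09, -0.004 m / 0.6 = -0.0067.

```bash
echo '[[[-0.09, -0.0067, 0], [0, 0, 0]], [[-0.09, -0.0067, 0], [0, 0, 0]], [[-0.09, -0.0067, 0], [0, 0, 0]], [[-0.09, -0.0067, 0], [0, 0, 0]], [[-0.09, -0.0067, 0], [0, 0, 0]], [[-0.09, -0.0067, 0], [0, 0, 0]], [[-0.09, -0.0067, 0], [0, 0, 0]], [[-0.09, -0.0067, 0], [0, 0, 0]], [[-0.09, -0.0067, 0], [0, 0, 0]], [[-0.09, -0.0067, 0], [0, 0, 0]]]' > path.dat && python3 jog.py path.dat
echo '[[[-0.0833, -0.0017, 0], [0, 0, 0]], [[-0.005, 0, 0], [0, 0, 0]], [[0, 0, 0], [0, 0, 0]], [[0, 0, 0], [0, 0, 0]]]' > path.dat && python3 jog.py path.dat
python3 - <<'E'
from h import *
C=np.load("C.npy")
p=case2w(C,[0,0,0])[0];go(p[0],p[1],.077,C[2])
E
```

```text
clock: 34.17
ee_pos: [0.5131, -0.1328, 0.2534]
orientation: [-2.041, -2.384, 0.001]
force: [1.2, 0.6, -1.1]
opening: 0.0435
finger_force: 51.2
clock: 34.67
ee_pos: [0.5209, -0.1824, 0.2548]
orientation: [-2.04, -2.387, -0.0]
force: [0.0, -0.0, -0.8]
opening: 0.0434
finger_force: 51.2
turn [-0.001 -0.001  0.003] shift after [-8.000e-04  1.000e-04  1.778e-01] t 34.67 q6 -0.63
```

Units first: shifts go in shares of 0.6 m and turns go in shares of 60 degrees. So 0.05 m / 0.6 = 0.0833, 0.03 m / 0.6 = 0.05.

```bash
echo '[[[0, 0, 0.0833], [0, 0, 0]], [[0, 0, 0.0833], [0, 0, 0]], [[0, 0, 0.05], [0, 0, 0]], [[0, 0, 0], [0, 0, 0]], [[0, 0, 0], [0, 0, 0]]]' > path.dat && python3 jog.py path.dat
echo '[[[0, 0, 0.025], [0, 0, 0]], [[0, 0, 0.025], [0, 0, 0]], [[0, 0, 0], [0, 0, 0]]]' > path.dat && python3 jog.py path.dat
echo '[[[0, 0, 0.0167], [0, 0, 0]], [[0, 0, 0.0083], [0, 0, 0]], [[0, 0, 0.0067], [0, 0, 0]], [[0, 0, 0], [0, 0, 0]], [[0, 0, 0], [0, 0, 0]]]' > path.dat && python3 jog.py path.dat
echo '[[[0, 0, 0], [0, 0, 0]], [[0, 0, 0], [0, 0, 0]], [[0, 0, -0.0167], [0, 0, 0]], [[0, 0, -0.0833], [0, 0, 0]], [[0, 0, -0.0833], [0, 0, 0]], [[0, 0, -0.0833], [0, 0, 0]], [[0.0833, -0.0333, -0.0333], [0, 0, 0]], [[0.0833, -0.0333, 0], [0, 0, 0]], [[0.0833, -0.0333, 0], [0, 0, 0]], [[0.0833, -0.0333, 0], [0, 0, 0]]]' > path.dat && python3 jog.py path.dat 0.064 50
python3 - <<'E'
from h import *
im=optics.read_camera("top");sc=optics.read_camera("scene")
a=cv2.resize(im[120:220,170:360,::-1],None,fx=4,fy=4,interpolation=2)
b=cv2.resize(sc[150:250,180:350,::-1],None,fx=2,fy=2,interpolation=2)
v=np.zeros((600,760,3),np.uint8);v[:400]=a;v[400:,:340]=b
cv2.imwrite("pics/k.png",v);cv2.imwrite("pics/ft.png",im[:,:,::-1])
hsv=cv2.cvtColor(im,cv2.COLOR_RGB2HSV);C=np.load("C.npy")
m=cv2.inRange(hsv,(0,150,90),(8,255,255))|cv2.inRange(hsv,(172,150,90),(180,255,255))
n,l,s,c=cv2.connectedComponentsWithStats(m)
for i in range(1,n):
    if s[i,4]>15:
        p=onz("top",c[i],.108)[0]-[C[0],C[1],0];print("red",s[i],p[0]*np.cos(C[2])+p[1]*np.sin(C[2]),-p[0]*np.sin(C[2])+p[1]*np.cos(C[2]))
E
```

```text
clock: 35.3
ee_pos: [0.5221, -0.1835, 0.1268]
orientation: [2.04, 2.386, 0.001]
force: [0.2, -0.2, -1.1]
opening: 0.0435
finger_force: 51.3
clock: 35.67
ee_pos: [0.5202, -0.1833, 0.0938]
orientation: [-2.041, -2.384, 0.001]
force: [-0.8, -0.4, -1.3]
opening: 0.0437
finger_force: 51.3
clock: 36.3
ee_pos: [0.5213, -0.1839, 0.0764]
orientation: [2.043, 2.386, 0.0]
force: [-0.6, -0.7, 0.8]
opening: 0.0432
finger_force: 51.3
clock: 37.55
ee_pos: [0.4102, 0.0027, 0.2571]
orientation: [2.043, 2.385, 0.002]
force: [1.0, 0.7, 1.0]
opening: 0.0641
finger_force: 0.0
red [324 175  14  14 123] -0.003114599632670422 -0.06251869675866316
red [306 178  13  13  79] -0.0025842568474510287 0.002133516330656468
red [289 181  11  13  45] -0.00534010558029923 0.05793993883497512
```

View pics/k.png

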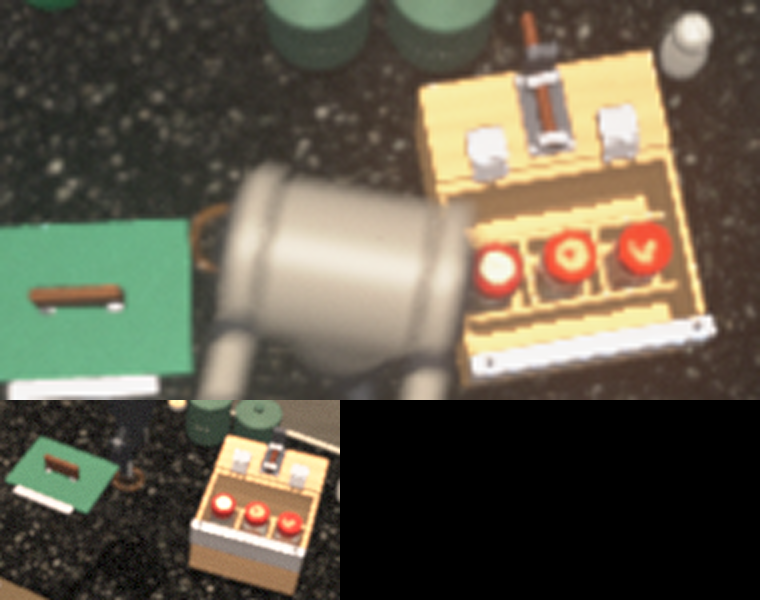

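All three caps sit in the compartments, seen at top-crop (497,270), (570,257) and (643,250). The bolt is drawn back, and the cover is fully visible. Next I'll measure the cover in the world plane.

```bash
cat > cov.py <<'E'
from h import *
def cover(z=.006):
    for n in("top","scene"):
        im=optics.read_camera(n);hsv=cv2.cvtColor(im,cv2.COLOR_RGB2HSV)
        g=cv2.inRange(hsv,(65,90,40),(90,255,200));N,l,s,c=cv2.connectedComponentsWithStats(g)
        for i in range(1,N):
            p=onz(n,c[i],z)[0]
            if s[i,4]>700 and p[0]<.62:
                cn=max(cv2.findContours((l==i).astype(np.uint8),0,1)[0],key=cv2.contourArea).reshape(-1,2)
                w=onz(n,cn,z)[:,:2]
                r=cv2.minAreaRect((w*1000).astype(np.float32))
                print(n,s[i],[np.round(t,1) for t in r])
        if n=="top":
            b=cv2.inRange(hsv,(0,70,40),(18,255,170));x0=proj(n,[[.497,.186,.04]])[0].astype(int)
            b2=np.zeros_like(b);b2[x0[1]-14:x0[1]+15,x0[0]-25:x0[0]+26]=b[x0[1]-14:x0[1]+15,x0[0]-25:x0[0]+26]
            q=np.argwhere(b2)[:,::-1];w=onz(n,q,.04)[:,:2]
            print("handle",len(q),cv2.minAreaRect((w*1000).astype(np.float32)),w.mean(0))
if __name__=="__main__": cover()
E
python3 cov.py; python3 -c "
from h import *
go(.497,.186,.15,.025)"
```

```text
top [ 163  175   55   41 1861] [array([507.7, 236.4]), array([139. , 192.9]), np.float64(2.2)]
handle 93 ((516.4681396484375, 197.99069213867188), (26.116579055786133, 150.81874084472656), 15.633200645446777) [0.50876376 0.22497973]
turn [0.002 0.001 0.132] shift after [0.1818 0.0903 0.1073] t 37.75 q6 -0.34
```

The cover has been knocked to about (0.508, 0.236). I'll refine that with the handle.

```bash
sed -i 's/\[\[.497,.186,.04\]\]/[[.508,.236,.04]]/; s/>700/>400/' cov.py; python3 cov.py; python3 -c "
from h import *
print(onz('top',[[188.9,193.6]],.038))"
```

```text
top [ 163  175   55   41 1856] [array([507.4, 236.6]), array([139.4, 192.3]), np.float64(2.0)]
handle 84 ((504.8319396972656, 236.09848022460938), (13.867523193359375, 72.98182678222656), 2.918581485748291) [0.50497422 0.23608845]
[[0.50453671 0.23505071 0.038     ]]
```

In the tool's units: 0.05 m / 0.6 = 0.0833, 0.03 m / 0.6 = 0.05, 0.06 rad / 1.0472 = 0.0573.

```bash
echo '[[[0, 0, 0], [0, 0, 0.0573]], [[0.0833, 0.0333, 0], [0, 0, 0.0477]], [[0.0833, 0.0333, 0], [0, 0, 0]], [[0.0833, 0.0333, 0.05], [0, 0, 0]], [[0, 0, 0], [0, 0, 0]], [[0, 0, 0], [0, 0, 0]]]' > path.dat && python3 jog.py path.dat 0.05
python3 -c "
from h import *
go(.5065,.2365,.013,.04)"
```

```text
clock: 38.6
ee_pos: [0.4624, 0.1539, 0.2261]
orientation: [-2.172, -2.27, 0.001]
force: [-0.2, -0.0, 0.8]
opening: 0.0501
finger_force: 0.0
turn [-0.001  0.001  0.004] shift after [0.0808 0.0474 0.2131] t 38.6 q6 0.12
```

In the tool's units: 0.05 m / 0.6 = 0.0833, 0.041 m / 0.6 = 0.0683, 0.004 rad / 1.0472 = 0.0038.

```bash
echo '[[[0.0667, 0.04, 0.0333], [0, 0, 0.0038]], [[0.0683, 0.0392, 0.0667], [0, 0, 0]], [[0, 0, 0.0833], [0, 0, 0]], [[0, 0, 0], [0, 0, 0]], [[0, 0, 0], [0, 0, 0]]]' > path.dat && python3 jog.py path.dat 0.05
python3 -c "
from h import *
go(.5065,.2365,.013,.04)
crop('scene','pics/m.png',170,130,110,100,4)"
```

```text
clock: 39.22
ee_pos: [0.5074, 0.2368, 0.1186]
orientation: [2.177, 2.263, 0.004]
force: [0.2, -0.2, 0.4]
opening: 0.0501
finger_force: 0.0
turn [ 0.003 -0.001 -0.001] shift after [-0.0003 -0.0009  0.1056] t 39.23 q6 0.26
```

View pics/m.png

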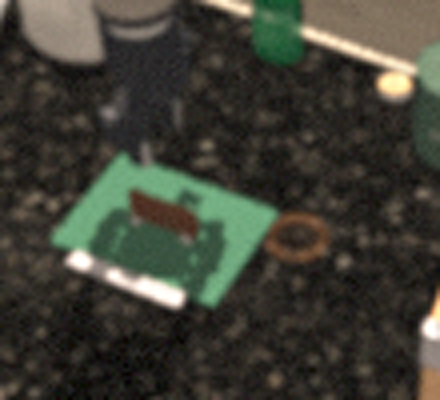

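The handle is at scene pixel (211,183), with the fingers above it. I'll cross-check, then descend.

In the tool's units: 0.05 m / 0.6 = 0.0833, -0.001 m / 0.6 = -0.0017.

```bash
python3 -c "
from h import *
print(onz('scene',[[164/4+170,211/4+130]],.026), proj('scene',[[.5065,.2365,.026]]))"
echo '[[[0, -0.0017, 0.0833], [0, 0, 0]], [[0, 0, 0], [0, 0, 0]], [[0, 0, 0], [0, 0, 0]]]' > path.dat && python3 jog.py path.dat 0.05
```

```text
[[0.50502155 0.23650538 0.026     ]] [[211.19471851 182.51598701]]
clock: 39.65
ee_pos: [0.5063, 0.2379, 0.0688]
orientation: [2.175, 2.265, 0.005]
force: [0.7, 0.4, 0.0]
opening: 0.05
finger_force: 0.0
```

Both views agree. Next is the descent and the pinch.

In the tool's units: 0.03 m / 0.6 = 0.05, 0.018 m / 0.6 = 0.03.

```bash
echo '[[[-0.0017, 0, 0.05], [0, 0, 0]], [[0, 0, 0.03], [0, 0, 0]], [[0, 0, 0.0083], [0, 0, 0]], [[0, 0, 0], [0, 0, 0]], [[0, 0, 0], [0, 0, 0]], [[0, 0, 0], [0, 0, 0]]]' > path.dat && python3 jog.py path.dat 0.05
echo '[[[0, 0, 0], [0, 0, 0]], [[0, 0, 0], [0, 0, 0]], [[0, 0, 0], [0, 0, 0]], [[0, 0, 0], [0, 0, 0]], [[0, 0, 0], [0, 0, 0]], [[0, 0, 0], [0, 0, 0]]]' > path.dat && python3 jog.py path.dat 0 110
```

```text
clock: 40.4
ee_pos: [0.5054, 0.237, 0.0142]
orientation: [2.175, 2.266, 0.002]
force: [-0.8, -0.8, 0.3]
opening: 0.05
finger_force: 0.0
clock: 41.15
ee_pos: [0.5051, 0.2368, 0.0137]
orientation: [2.175, 2.266, 0.001]
force: [-0.7, -0.9, 5.6]
opening: 0.0103
finger_force: 107.8
```

```bash
cat >> h.py <<'E'
HG=.0137
def cov(C,lx,lz,th,y=0.):
    o=manip.get_obs();Rc=R.from_rotvec(o["orientation"]);c,s=np.cos(C[2]),np.sin(C[2])
    Rz=np.array([[c,-s,0],[s,c,0],[0,0,1]])
    Y=np.array([np.cos(th),0,np.sin(th)]);Z=np.array([np.sin(th),0,-np.cos(th)]);X=np.cross(Y,Z)
    p=np.array([lx,y,lz])+.086*Y-HG*Z
    Rt=R.from_matrix(Rz@np.c_[X,Y,Z]);pw=Rz@p+[C[0],C[1],0]
    M=Rc.as_matrix();q=Rz.T@(o["ee_pos"]-[C[0],C[1],0])
    Yc=Rz.T@M[:,1];Zc=Rz.T@M[:,2]
    print("lip now",(q-.086*Yc+HG*Zc).round(4),"tilt",round(float(np.arcsin(Yc[2])),3),"F case",(Rz.T@o["force"]).round(1))
    print("turn",(Rc.inv()*Rt).as_rotvec().round(3),"shift after",Rt.inv().apply(pw-o["ee_pos"]).round(4),"shift case",(Rz.T@(pw-o["ee_pos"])).round(4),"t",o["clock"])
E
echo '[[[0, 0, -0.0167], [0, 0, 0]], [[0, 0, -0.0833], [0, 0, 0]], [[0, 0, -0.0833], [0, 0, 0]], [[0, 0, -0.0833], [0, 0, 0]], [[0, 0, -0.0833], [0, 0, 0]], [[0, 0, -0.0833], [0, 0, -0.0535]], [[0, 0, -0.0167], [0, 0, -0.0535]], [[0, 0, 0], [0, 0, 0]]]' > path.dat && python3 jog.py path.dat
python3 -c "
from h import *
C=np.load('C.npy');cov(C,-.055,.22,0.)"
```

```text
clock: 42.15
ee_pos: [0.5048, 0.2367, 0.284]
orientation: [2.045, 2.384, 0.002]
force: [-0.6, -0.9, -3.9]
opening: 0.0101
finger_force: 108.3
lip now [-0.038   0.4176  0.2702] tilt 0.001 F case [-0.8 -0.8 -3.9]
turn [ 0.001 -0.    -0.001] shift after [-0.4175 -0.017   0.0503] shift case [-0.017  -0.4175 -0.0503] t 42.15
```

In the tool's units: -0.047 m / 0.6 = -0.0783, -0.046 m / 0.6 = -0.0767.

```bash
echo '[[[-0.0767, -0.0033, 0], [0, 0, 0]], [[-0.0767, -0.0033, 0], [0, 0, 0]], [[-0.0767, -0.0033, 0], [0, 0, 0]], [[-0.0767, -0.0033, 0], [0, 0, 0]], [[-0.0767, -0.0033, 0], [0, 0, 0]], [[-0.0767, -0.0033, 0], [0, 0, 0]], [[-0.0767, -0.0033, 0], [0, 0, 0]], [[-0.0767, -0.0033, 0], [0, 0, 0]], [[-0.0783, -0.0017, 0], [0, 0, 0]]]' > path.dat && python3 jog.py path.dat
echo '[[[0, 0, 0], [-0.0716, 0, 0]], [[0, 0, 0], [-0.0716, 0, 0]], [[0, 0, 0], [-0.0668, 0, 0]], [[0, 0, 0], [0, 0, 0]], [[0, 0, 0], [0, 0, 0]]]' > path.dat && python3 jog.py path.dat
python3 -c "
from h import *
C=np.load('C.npy');cov(C,-.055,.14,.22)"
```

```text
clock: 43.28
ee_pos: [0.5506, -0.1771, 0.2815]
orientation: [-2.045, -2.381, 0.001]
force: [0.7, 0.2, -3.1]
opening: 0.01
finger_force: 108.1
clock: 43.9
ee_pos: [0.5512, -0.1759, 0.2825]
orientation: [1.947, 2.269, 0.249]
force: [-0.7, -0.3, -3.5]
opening: 0.0101
finger_force: 108.3
lip now [-0.0502  0.0027  0.2506] tilt 0.218 F case [-0.7 -0.2 -3.5]
turn [-0.002 -0.001 -0.001] shift after [-0.0026 -0.0288  0.1067] shift case [-0.0048 -0.0026 -0.1104] t 43.9
```

In the tool's units: 0.036 m / 0.6 = 0.06, 0.035 m / 0.6 = 0.0583.

```bash
echo '[[[-0.0043, -0.016, 0.0583], [0, 0, 0]], [[0, -0.016, 0.06], [0, 0, 0]], [[0, -0.016, 0.06], [0, 0, 0]], [[0, 0, 0], [0, 0, 0]], [[0, 0, 0], [0, 0, 0]]]' > path.dat && python3 jog.py path.dat
python3 - <<'E'
from h import *
C=np.load('C.npy');cov(C,-.055,.119,.22)
im=optics.read_camera("scene");s=5;x0,y0=255,140
big=cv2.resize(im[y0:y0+115,x0:x0+110,::-1],None,fx=s,fy=s,interpolation=2)
o=manip.get_obs();M=R.from_rotvec(o["orientation"]).as_matrix()
def cp(x,y,z): return o["ee_pos"]+M@np.array([y,x,HG-z])
P=[cp(-.086,.065,0),cp(-.086,-.065,0),cp(.07,.097,.006),cp(.07,-.097,.006),cp(-.07,.097,.006),cp(-.07,-.097,.006),*case2w(C,[[-.088,.099,.135],[-.088,-.099,.135]])]
for p in proj("scene",P): cv2.circle(big,tuple(((p-[x0,y0]+.5)*s).astype(int).tolist()),3,(255,0,255),1)
cv2.imwrite("pics/n.png",big)
E
```

```text
clock: 44.52
ee_pos: [0.5482, -0.1796, 0.1739]
orientation: [1.944, 2.267, 0.251]
force: [0.5, -0.3, -3.7]
opening: 0.0105
finger_force: 108.1
lip now [-0.0535 -0.0006  0.1417] tilt 0.222 F case [ 0.4 -0.4 -3.7]
turn [0.002 0.001 0.   ] shift after [ 0.0006 -0.0063  0.0219] shift case [-0.0014  0.0006 -0.0228] t 44.525
```

View pics/n.png

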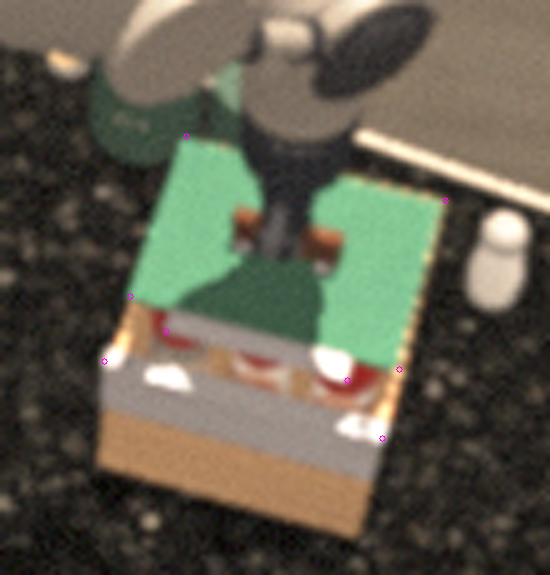

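The predicted points (magenta) fall on the real cover corners and lip ends, so the grip is true. I'll lower the lip to slot height, then slide forward.

In the tool's units: 0.012 m / 0.6 = 0.02, -0.004 m / 0.6 = -0.0067.

```bash
echo '[[[0.001, -0.0067, 0.02], [0, 0, 0]], [[0, -0.005, 0.02], [0, 0, 0]], [[0, 0, 0], [0, 0, 0]], [[0, 0, 0], [0, 0, 0]]]' > path.dat && python3 jog.py path.dat
python3 - <<'E'
from h import *
C=np.load('C.npy');cov(C,-.07,.1165,.22);cov(C,-.079,.1165,.22)
E
```

```text
clock: 45.08
ee_pos: [0.5455, -0.179, 0.1477]
orientation: [1.945, 2.268, 0.251]
force: [0.2, 0.7, -3.2]
opening: 0.0102
finger_force: 108.4
lip now [-0.0562  0.0004  0.1155] tilt 0.22 F case [ 0.3  0.6 -3.2]
turn [ 0.  0. -0.] shift after [-0.0004 -0.0132 -0.004 ] shift case [-0.0138 -0.0004  0.001 ] t 45.075
lip now [-0.0562  0.0004  0.1155] tilt 0.22 F case [ 0.3  0.6 -3.2]
turn [ 0.  0. -0.] shift after [-0.0004 -0.022  -0.0059] shift case [-0.0228 -0.0004  0.001 ] t 45.075
```

In the tool's units: -0.0066 m / 0.6 = -0.011, -0.002 m / 0.6 = -0.0033.

```bash
echo '[[[0, -0.011, -0.0033], [0, 0, 0]], [[0, -0.011, -0.0033], [0, 0, 0]], [[0, 0, 0], [0, 0, 0]]]' > path.dat && python3 jog.py path.dat
echo '[[[0, -0.0067, -0.0017], [0, 0, 0]], [[0, -0.0067, -0.0017], [0, 0, 0]], [[0, 0, 0], [0, 0, 0]], [[0, 0, 0], [0, 0, 0]]]' > path.dat && python3 jog.py path.dat
python3 - <<'E'
from h import *
C=np.load('C.npy');cov(C,-.081,.1165,.22)
E
```

```text
clock: 45.45
ee_pos: [0.5312, -0.1812, 0.1489]
orientation: [1.946, 2.268, 0.251]
force: [-0.6, -0.6, -2.9]
opening: 0.0101
finger_force: 108.4
clock: 45.95
ee_pos: [0.5237, -0.1823, 0.1489]
orientation: [1.945, 2.268, 0.251]
force: [0.3, 0.0, -3.8]
opening: 0.0103
finger_force: 108.4
lip now [-0.0782  0.0005  0.1168] tilt 0.22 F case [ 0.3  0.  -3.8]
turn [ 0.  0. -0.] shift after [-0.0004 -0.0028 -0.0003] shift case [-0.0028 -0.0004 -0.0003] t 45.95
```

In the tool's units: -0.002 m / 0.6 = -0.0033, -0.0004 m / 0.6 = -0.0007.

```bash
echo '[[[0, -0.0033, -0.0007], [0, 0, 0]], [[0, -0.0033, -0.0007], [0, 0, 0]], [[0, 0, 0], [0, 0, 0]], [[0, 0, 0], [0, 0, 0]]]' > path.dat && python3 jog.py path.dat
python3 - <<'E'
from h import *
C=np.load('C.npy');cov(C,-.081,.1165,.22)
E
```

```text
clock: 46.45
ee_pos: [0.5196, -0.1829, 0.1488]
orientation: [1.945, 2.268, 0.251]
force: [-0.7, 0.4, -3.6]
opening: 0.0101
finger_force: 108.4
lip now [-0.0824  0.0005  0.1166] tilt 0.22 F case [-0.6  0.5 -3.6]
turn [ 0.  0. -0.] shift after [-0.0005  0.0013  0.0005] shift case [ 0.0014 -0.0005 -0.0001] t 46.45
```

In the tool's units: -0.0015 m / 0.6 = -0.0025, -0.0003 m / 0.6 = -0.0005.

```bash
echo '[[[0, -0.0025, -0.0005], [0, 0, 0]], [[0, 0, 0], [0, 0, 0]], [[0, 0, 0], [0, 0, 0]]]' > path.dat && python3 jog.py path.dat
echo '[[[0, -0.0025, -0.0005], [0, 0, 0]], [[0, 0, 0], [0, 0, 0]], [[0, 0, 0], [0, 0, 0]]]' > path.dat && python3 jog.py path.dat
python3 - <<'E'
from h import *
C=np.load('C.npy');cov(C,-.081,.1165,.22)
E
```

```text
clock: 46.82
ee_pos: [0.5191, -0.1829, 0.1492]
orientation: [1.944, 2.267, 0.253]
force: [4.8, 2.4, -4.0]
opening: 0.0105
finger_force: 108.1
clock: 47.2
ee_pos: [0.5187, -0.1829, 0.1497]
orientation: [1.943, 2.265, 0.255]
force: [9.0, 4.5, -3.3]
opening: 0.0102
finger_force: 108.0
lip now [-0.0831  0.0006  0.1172] tilt 0.225 F case [ 9.5  3.  -3.3]
turn [ 0.005  0.001 -0.   ] shift after [-0.0006  0.002   0.0015] shift case [ 0.0023 -0.0006 -0.0011] t 47.2
```

The lip meets the slot's back, so the model offset is about 1 mm. I'll back off 1.5 mm and let the raised position register, then pivot about the lip.

In the tool's units: 0.004 m / 0.6 = 0.0067, 0.001 m / 0.6 = 0.0017.

```bash
echo '[[[0, 0.0067, 0.0017], [0, 0, 0]], [[0, 0, 0], [0, 0, 0]], [[0, 0, 0], [0, 0, 0]]]' > path.dat && python3 jog.py path.dat
echo '[[[0, 0.0007, 0.0043], [0.0286, 0, 0]], [[0, 0.0007, 0.0043], [0.0286, 0, 0]], [[0, 0.0007, 0.0043], [0.0286, 0, 0]], [[0, 0, 0], [0, 0, 0]], [[0, 0, 0], [0, 0, 0]]]' > path.dat && python3 jog.py path.dat
python3 - <<'E'
from h import *
C=np.load('C.npy');cov(C,-.0815,.114,.0)
E
```

```text
clock: 47.58
ee_pos: [0.5203, -0.1828, 0.1483]
orientation: [1.946, 2.269, 0.25]
force: [-0.5, 0.5, -3.8]
opening: 0.0102
finger_force: 108.5
clock: 48.2
ee_pos: [0.5233, -0.1822, 0.141]
orientation: [1.988, 2.318, 0.151]
force: [0.2, 0.2, -3.2]
opening: 0.0101
finger_force: 108.5
lip now [-0.0812  0.0007  0.1163] tilt 0.13 F case [ 0.2  0.2 -3.2]
turn [ 0.13 -0.   -0.  ] shift after [-0.0007  0.0022  0.0133] shift case [ 0.0022 -0.0007 -0.0133] t 48.2
```

In the tool's units: 0.003 m / 0.6 = 0.005, 0.0005 m / 0.6 = 0.0008, 0.03 rad / 1.0472 = 0.0286.

```bash
echo '[[[0, 0.0008, 0.005], [0.0286, 0, 0]], [[0, 0.0008, 0.005], [0.0286, 0, 0]], [[0, 0, 0], [0, 0, 0]], [[0, 0, 0], [0, 0, 0]]]' > path.dat && python3 jog.py path.dat
echo '[[[0, 0.0008, 0.005], [0.0286, 0, 0]], [[0, 0.0008, 0.005], [0.0286, 0, 0]], [[0, 0, 0], [0, 0, 0]], [[0, 0, 0], [0, 0, 0]]]' > path.dat && python3 jog.py path.dat
python3 - <<'E'
from h import *
C=np.load('C.npy');cov(C,-.0815,.114,.0)
E
```

```text
clock: 48.7
ee_pos: [0.5248, -0.1822, 0.1352]
orientation: [2.015, 2.35, 0.082]
force: [-2.2, -0.6, -1.1]
opening: 0.0101
finger_force: 108.9
clock: 49.2
ee_pos: [0.5256, -0.1818, 0.1284]
orientation: [2.042, 2.382, 0.009]
force: [-4.3, -2.5, -6.5]
opening: 0.0103
finger_force: 108.4
lip now [-0.0813  0.0007  0.1141] tilt 0.007 F case [-4.7 -1.8 -6.5]
turn [ 0.007 -0.001  0.   ] shift after [-0.0007 -0.0001  0.0007] shift case [-0.0001 -0.0007 -0.0007] t 49.2
```

In the tool's units: 0.002 m / 0.6 = 0.0033, 0.02 rad / 1.0472 = 0.0191.

```bash
echo '[[[0, 0, 0.0033], [0.0191, 0, 0]], [[0, 0, 0.0033], [0.0095, 0, 0]], [[0, 0, 0], [0, 0, 0]], [[0, 0, 0], [0, 0, 0]]]' > path.dat && python3 jog.py path.dat
python3 - <<'E'
from h import *
C=np.load('C.npy');cov(C,-.0815,.114,.0)
im=optics.read_camera("scene");s=6;x0,y0=275,150
a=cv2.resize(im[y0:y0+90,x0:x0+80,::-1],None,fx=4.5,fy=4.5,interpolation=2)
t=optics.read_camera("top")
b=cv2.resize(t[125:215,265:355,::-1],None,fx=4.5,fy=4.5,interpolation=2)
cv2.imwrite("pics/o.png",np.hstack([a,b]))
E
```

```text
clock: 49.7
ee_pos: [0.5258, -0.1819, 0.1281]
orientation: [-2.037, -2.375, 0.025]
force: [-15.5, 0.7, 17.0]
opening: 0.0104
finger_force: 111.8
lip now [-0.0815  0.0006  0.1162] tilt -0.02 F case [-15.2   3.1  17. ]
turn [-0.02   0.001 -0.   ] shift after [-0.0006 -0.0003  0.0004] shift case [-0.0003 -0.0006 -0.0004] t 49.7
```

View pics/o.png

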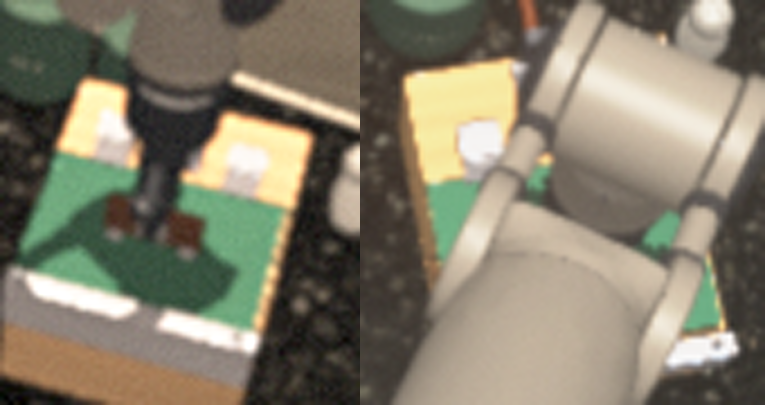

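The cover lies flat under the strip, with both catches at its rear edge. I'll relieve the overshoot and tug up gently to check the latch.

In the tool's units: -0.003 m / 0.6 = -0.005, -0.02 rad / 1.0472 = -0.0191.

```bash
echo '[[[0, 0, -0.005], [-0.0191, 0, 0]], [[0, 0, 0], [0, 0, 0]], [[0, 0, 0], [0, 0, 0]]]' > path.dat && python3 jog.py path.dat
echo '[[[0, 0, -0.005], [-0.0095, 0, 0]], [[0, 0, 0], [0, 0, 0]], [[0, 0, 0], [0, 0, 0]]]' > path.dat && python3 jog.py path.dat
python3 - <<'E'
from h import *
C=np.load('C.npy');cov(C,-.0815,.114,.0)
E
```

```text
clock: 50.18
ee_pos: [0.5259, -0.1819, 0.1284]
orientation: [-2.044, -2.384, 0.002]
force: [-6.2, -1.9, -1.4]
opening: 0.0104
finger_force: 109.2
clock: 50.55
ee_pos: [0.5258, -0.1815, 0.1298]
orientation: [2.043, 2.382, 0.011]
force: [3.5, -0.5, -21.4]
opening: 0.0101
finger_force: 107.5
lip now [-0.081   0.001   0.1154] tilt 0.008 F case [  3.4  -1.  -21.4]
turn [ 0.008 -0.002 -0.   ] shift after [-0.001  -0.0004  0.0021] shift case [-0.0004 -0.001  -0.0021] t 50.55
```

A −21 N resistance confirms the catch holds. I'll seat it, release, and go to the bolt.

In the tool's units: 0.003 m / 0.6 = 0.005, 0.005 rad / 1.0472 = 0.0048.

```bash
echo '[[[0, 0, 0.005], [0.0048, 0, 0]], [[0, 0, 0], [0, 0, 0]], [[0, 0, 0], [0, 0, 0]]]' > path.dat && python3 jog.py path.dat
echo '[[[0, 0, 0], [0, 0, 0]], [[0, 0, 0], [0, 0, 0]], [[0, 0, 0], [0, 0, 0]], [[0, 0, -0.05], [0, 0, 0]], [[0, 0, -0.0833], [0, 0, 0]], [[0, 0, -0.0833], [0, 0, 0]], [[0, 0, 0], [0, 0, 0]]]' > path.dat && python3 jog.py path.dat 0.06 60
python3 - <<'E'
from h import *
C=np.load('C.npy');p=case2w(C,[.157,0,0])[0]
go(.6755,p[1]-.0006,.26,C[2])
E
```

```text
clock: 50.92
ee_pos: [0.5261, -0.1818, 0.1289]
orientation: [2.043, 2.383, 0.006]
force: [-5.3, 0.5, -7.3]
opening: 0.0099
finger_force: 109.8
clock: 51.8
ee_pos: [0.5278, -0.1829, 0.2634]
orientation: [2.037, 2.374, 0.01]
force: [-0.1, -1.0, -0.7]
opening: 0.0598
finger_force: 0.0
turn [ 0.014  0.006 -0.   ] shift after [0.0002 0.1494 0.0034] t 51.8 q6 -0.63
```

In the tool's units: 0.05 m / 0.6 = 0.0833, 0.0494 m / 0.6 = 0.0823, 0.014 rad / 1.0472 = 0.0134.

```bash
echo '[[[0, 0, 0], [0.0134, 0.0057, 0]], [[0, 0.0833, 0], [0, 0, 0]], [[0, 0.0833, 0], [0, 0, 0]], [[0, 0.0823, 0], [0, 0, 0]], [[0, 0, 0], [0, 0, 0]], [[0, 0, 0.05], [0, 0, 0]], [[0, 0, 0.05], [0, 0, 0]], [[0, 0, 0.05], [0, 0, 0]], [[0, 0, 0.0367], [0, 0, 0]], [[0, 0, 0], [0, 0, 0]]]' > path.dat && python3 jog.py path.dat 0.05
echo '[[[0, 0, 0.005], [0, 0, 0]], [[0, 0, 0], [0, 0, 0]]]' > path.dat && python3 jog.py path.dat
echo '[[[0, 0, 0], [0, 0, 0]], [[0, 0, 0], [0, 0, 0]], [[0, 0, 0], [0, 0, 0]], [[0, 0, 0], [0, 0, 0]], [[0, 0, 0], [0, 0, 0]], [[0, 0, 0], [0, 0, 0]]]' > path.dat && python3 jog.py path.dat 0 100
```

```text
clock: 53.05
ee_pos: [0.6702, -0.1584, 0.142]
orientation: [-2.035, -2.372, 0.008]
force: [-0.3, -0.3, 0.5]
opening: 0.0498
finger_force: 0.0
clock: 53.3
ee_pos: [0.6725, -0.1588, 0.143]
orientation: [-2.039, -2.378, 0.004]
force: [-0.4, -0.0, 0.3]
opening: 0.0503
finger_force: 0.0
clock: 54.05
ee_pos: [0.673, -0.1587, 0.1428]
orientation: [-2.039, -2.379, 0.003]
force: [4.5, 0.8, 5.7]
opening: 0.0107
finger_force: 97.9
```

Gripped at the stop position. I'll push it home.

In the tool's units: -0.008 m / 0.6 = -0.0133, -0.003 m / 0.6 = -0.005.

```bash
echo '[[[0, -0.0133, 0], [0, 0, 0]], [[0, -0.0133, 0], [0, 0, 0]], [[0, -0.0133, 0], [0, 0, 0]], [[0, -0.0133, 0], [0, 0, 0]], [[0, -0.0133, 0], [0, 0, 0]], [[0, -0.005, 0], [0, 0, 0]], [[0, 0, 0], [0, 0, 0]], [[0, 0, 0], [0, 0, 0]]]' > path.dat && python3 jog.py path.dat
echo '[[[0, -0.0033, 0], [0, 0, 0]], [[0, -0.0033, 0], [0, 0, 0]], [[0, 0, 0], [0, 0, 0]], [[0, 0, 0], [0, 0, 0]]]' > path.dat && python3 jog.py path.dat
echo '[[[0, -0.0033, 0], [0, 0, 0]], [[0, -0.0017, 0], [0, 0, 0]], [[0, 0, 0], [0, 0, 0]], [[0, 0, 0], [0, 0, 0]]]' > path.dat && python3 jog.py path.dat
```

```text
clock: 55.05
ee_pos: [0.631, -0.1655, 0.1428]
orientation: [-2.04, -2.379, 0.002]
force: [7.1, -0.3, 2.3]
opening: 0.0106
finger_force: 97.8
clock: 55.55
ee_pos: [0.6296, -0.1658, 0.1429]
orientation: [-2.043, -2.383, -0.003]
force: [18.5, 1.1, -1.9]
opening: 0.0107
finger_force: 97.8
clock: 56.05
ee_pos: [0.6296, -0.1658, 0.1431]
orientation: [2.043, 2.384, 0.01]
force: [30.6, 1.1, -8.2]
opening: 0.0106
finger_force: 97.6
```

The bolt has hit its home stop after about 44–45 mm of travel. I'll relax, release, retreat and check.

In the tool's units: 0.004 m / 0.6 = 0.0067.

```bash
echo '[[[0, 0.0067, 0], [0, 0, 0]], [[0, 0, 0], [0, 0, 0]]]' > path.dat && python3 jog.py path.dat
echo '[[[0, 0, 0], [0, 0, 0]], [[0, 0, 0], [0, 0, 0]], [[0, 0, 0], [0, 0, 0]], [[0, 0, -0.05], [0, 0, 0]], [[0, 0, -0.0833], [0, 0, 0]], [[0, 0, -0.0833], [0, 0, 0]], [[0.0833, -0.05, 0], [0, 0, 0]], [[0.0833, -0.0833, 0], [0, 0, 0]], [[0.0833, -0.0833, 0], [0, 0, 0]], [[0.0833, -0.0833, 0], [0, 0, 0]]]' > path.dat && python3 jog.py path.dat 0.05 60
echo '[[[0.0833, 0, 0], [0, 0, 0]], [[0.0833, 0, 0], [0, 0, 0]], [[0, 0, 0], [0, 0, 0]], [[0, 0, 0], [0, 0, 0]]]' > path.dat && python3 jog.py path.dat
python3 - <<'E'
from h import *
im=optics.read_camera("scene")
a=cv2.resize(im[150:240,265:355,::-1],None,fx=4.4,fy=4.4,interpolation=2)
t=optics.read_camera("top")
b=cv2.resize(t[125:215,265:355,::-1],None,fx=4.4,fy=4.4,interpolation=2)
cv2.imwrite("pics/p.png",np.hstack([a,b]))
E
```

```text
clock: 56.3
ee_pos: [0.6296, -0.1658, 0.1429]
orientation: [-2.041, -2.381, -0.001]
force: [12.8, 0.9, 0.5]
opening: 0.0102
finger_force: 99.4
clock: 57.55
ee_pos: [0.4374, -0.0096, 0.2749]
orientation: [-2.039, -2.376, 0.005]
force: [0.2, 0.2, 0.5]
opening: 0.05
finger_force: 0.0
clock: 58.05
ee_pos: [0.4242, 0.0879, 0.2756]
orientation: [-2.038, -2.378, 0.005]
force: [-0.4, 0.1, -0.1]
opening: 0.0498
finger_force: 0.0
```

View pics/p.png

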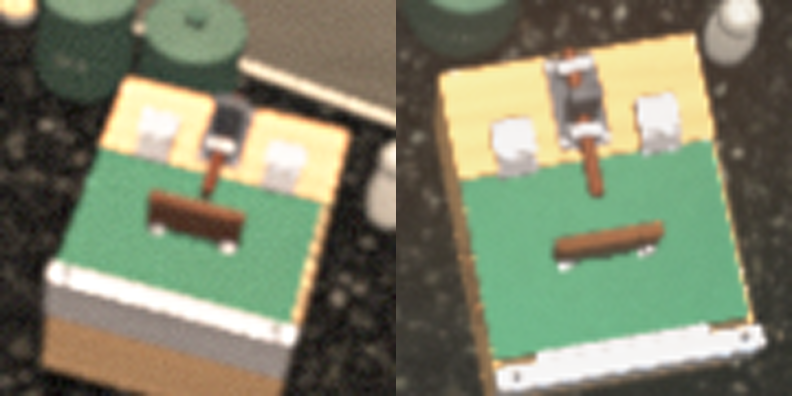

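The cover is flat with its lip under the strip. The catches are over its rear edge, and the bolt lies over it with its tip at right-crop (597,190). I'll hand it in.

```bash
python3 -c "
from station import manip, optics, job
print(job.finish_job())"
```

```text
the job is handed in; nothing more can be done
None
```

I handed the job in at about 58 s. The three jars are in the chest, the cover is latched (it resisted a 21 N upward tug), and the bolt is pushed home to its stop. The arm never went near the mug, glass or tin. The hand-in returned no verdict, so I don't know how it was judged.

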